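Hold a wax block in the corner of the saw board

TASK

Lift the lid of the wooden stock case by its brass pull until it rests back on its stop, and take out the green wax block. Lay the block lengthways along the fence of the saw board and finish while still holding it there for the saw, with one steady, firm diagonal push: down on the board, back against the light metal fence and sideways against the dark stop, all at the same time. Leave the lid open, the blue block in the case, and the loupe, scriber and saw where they lie.

Things in the scene. Friction and masses are not known exactly. Their poses are not given: they have to be found in the camera images.
- stock_case: fixed dark wooden case with brass corners, 96 deep (x) x 136 wide (y) x 44 mm high when shut: a tray 18 mm high (walls 5 mm, inner floor 5 mm up) under a deep hinged lid. Origin: centre of its underside. x points from its front (the side with the pull) to the hinge at its back, y along its width to the left, z up
- case_lid (a joint): hinge of the lid, along the case's y at the back edge of the tray: 0 shut, grows as the lid's front rises, 1.85 rad resting back on its stop. The lid (0.14 kg) swings freely: it balances at about 1.25 rad, falls shut when let go below 1.15 and falls open to its stop beyond 1.35. Open, it stands 115 mm high behind the tray (145 mm with the pull)
- lid_hinge (a point): fixed point on the hinge axis, middle of the case's width, 48 mm behind the case's origin and 18 mm above the bench; its axes are those of the case
- lid_pull (a point): middle of the lid's brass pull: a round bar 7.6 mm thick, straight for 60 mm along the case's y, carried 32 mm in front of the lid's front face by an arm at each end (36 mm left and right of the middle). With the lid shut it is 128 mm in front of the hinge axis and 11 mm above it (29 mm above the bench). It swings with the lid
- green_wax: loose green bar of carving wax, 64 (its x) x 26 (its y) x 30 mm high (z), about 50 g, sliding easily on board, fence and stop (friction about 0.3), standing in the tray with its length about along the case's x, beside the blue one (left or right); it sticks out 17 mm above the tray's rim once the lid is open. Origin: centre of its underside; either way round is the same
- blue_wax: loose blue bar of carving wax of the same size, beside the green one, their centres about 66 mm apart; stays in the case
- saw_board: fixed saw board of pale wood, 90 (x) x 130 (y) mm, top face 18 mm above the bench. Origin: centre of its underside. x points back to the fence, y along the fence to the left (towards the stop), z up
- board_top: the pale wooden board itself (same origin and axes as saw_board)
- fence: light grey aluminium fence fixed along the back of the board, 10 mm high above the board and 14 mm thick, with a saw slot; its front face is 30 mm behind the board's middle and looks to the board's -x (same origin and axes as saw_board)
- length_stop: dark steel stop block fixed on the board at the left part of the fence, 40 (x, from the fence forward) x 20 (y) x 10 mm high; its flat face looks to the board's -y. Set somewhat differently along the fence each time. Same axes as saw_board; origin as point corner
- corner (a point): inner corner where the board's top, the fence's front face and the stop's face meet (18 mm above the bench); axes as saw_board: x into the fence, y into the stop, z up. The seated block's origin lies 13 mm in front of it (-x) and 32 mm to its right (-y), at its height
- loupe: loose black loupe, 38 mm wide, 32 mm high; a bystander
- scriber: loose scriber with a wooden handle, 116 mm long; a bystander behind the case
- saw_frame: loose jeweller's saw with a wooden handle, 225 mm long; a bystander at the back

How it is judged:
On the way, in this order (a step that is already met when the one before it is completed fails the run):
1. the lid rests open on its stop (value of joint case_lid above 1.8 rad), for 0.3 s.
2. the green block is lifted clear of the case, the lid still open (height (world z) of green_wax above 0.04 m and value of joint case_lid above 1.7 rad), for 0.2 s.
At the end, for the whole second after the job is handed in: the lid is open (over 1.7 rad); the green block lies still, upright, along the fence (0.06 rad), within about 3 mm of board, fence and stop, and the fingers hold it (over 2 N) so that it presses on the board with over 2 N and on fence and stop with over 1.5 N each (value of joint case_lid above 1.7 rad and x of green_wax in the frame of corner between -0.0165 and -0.01 m and y of green_wax in the frame of corner between -0.0355 and -0.029 m and z of green_wax in the frame of corner between -0.003 and 0.003 m and angle between the x axis of green_wax and the y axis of corner, either way round below 0.06 rad and angle between green_wax's own z axis and vertical below 0.06 rad and contact force between green_wax and board_top above 2 N and contact force between green_wax and fence above 1.5 N and contact force between green_wax and length_stop above 1.5 N and contact force between the fingers and green_wax above 2 N and linear speed of green_wax below 0.01 m/s); the arm keeps its last pose, push and grip.
It fails at once if the blue block is taken out or pushed about (over 25 mm) (distance of blue_wax from where it was at the start of the episode above 0.025 m).
It fails at once if the loupe, the scriber or the saw is moved over 25 mm (distance of any of loupe, scriber, saw_frame from where it was at the start of the episode above 0.025 m).
It also fails if it takes over 50 s, if anything falls off the work surface, if the arm or the gripper's body presses on something with over 40 N, if the wrist force passes 120 N, or if a joint passes its speed limit or range.

ROBOT

A 6-joint arm with a two-finger parallel gripper is mounted at the origin on a cart in front of the work surface, level with it; the furniture and walls round the work are solid. World frame = base frame: x ahead of the robot, y to its left, z up, the work surface at z = 0. Lengths are in m, angles in rad, forces in N, time in s.
With the tool pointing down it reaches from about 0.425 to 0.95 m from the base axis. Payload 3.5 kg.
Tool frame: the origin (TCP) lies at the very end of the fingers, on their centre line; the grasp point (between the pads) lies 19 mm behind it; z points along the fingers, y is the direction in which the jaws open and shut (so a half turn about z gives the same grasp; the last joint's range is limited). The gripper opens to 85 mm and grips with 20 to 120 N. Pads are 22 mm wide; open, the fingers measure 114 mm over their backs; the gripper's body (76 mm by 85 mm) begins 54 mm behind the grasp point. The pads swing forward as they close: fully open they stand 13 mm farther back than shut.
Start: joints at [0.983, 0.286, 1.577, -0, 1.279, -0.15], TCP at [0.286, 0.611, 0.211] pointing down, gripper open.
Joint ranges: [-2.77, 2.77], [-0.9, 2.22], [0.21, 2.48], [-1.53, 4.67], [0.24, 2.81], [-2.84, 2.84]. Speed limits (rad/s): [2.79, 2.79, 3.14, 3.14, 3.14, 3.14].

INTERFACE

Orientations are given as a unit quaternion [w, x, y, z].
In Python, from bench import sense, viewer, arm, recognise, trace gives the robot as it stands. The module is installed in compiled form; this text tells all that it offers.
- The arm moves only by the tool step_arm, never from a script. Its argument "moves" is a list that holds one entry, the list of rows, each a list of 7 numbers: the turn, a rotation vector about the tool's x, y, z in rad, then the shift along the tool's x, y, z in m, then the opening, from 0 (shut) to 1 (fully open). In form: [[[wx, wy, wz, dx, dy, dz, gripper], ...]]. A call has 1 to 5 rows; each row shifts and turns the commanded pose from where the row before left it, along the tool's axes as they then stand; what a row does not reach is not made up. A row lasts 1/10 s, in which the tool goes at most 50 mm and 8.59 degrees, less where a joint would pass 70% of its speed; a pose out of reach is approached as far as the arm can. A call with a gripper value outside its range is refused whole. The fingers move at their own pace and stop on an object; "grip_force" is the grip in N (left out, the last holds). Time passes only in rows, so rows that do not move let the fingers close. It gives the time, the measured TCP pose, the force and the opening at its end, in the units of the state.
- sense(): the state, without advancing time (a new reading comes with each control period).
- viewer.grab_frame(name): name is "scene" or "top" or "wrist"; returns (picture, depth): 420x560x3 uint8, blue, green, red; 420x560 float32, m along the optical axis (not along the pixel's ray), 0 where there is no reading.
- viewer.camera_info(name): a dict with "mtx" (3x3 intrinsics, pixels), "R" (3x3) and "t" (3): a world point X has camera coordinates R X + t; the wrist camera has in their place "tool_from_camera" (4x4, takes a point from camera to tool coordinates, whose origin is the TCP and whose axes are the flange's). Camera axes: x right, y down, z forward; pixel columns grow to the right and rows downward; lengths in m; the calibration is good to about 2 mm. The wrist camera is an equidistant fisheye: a pixel r from the principal point sees the ray r / f radians off the axis. A picture is of the moment at which its call begins: read the wrist's pose just before it. camera_info takes no time and is no camera call.
- arm.job_done(): hands the job in, once; it reports no verdict.
Trained networks look in the newest picture that a camera, given by its name, has taken for a name from the list of things; names that differ only in an ending like _2 or _b are one class to them, and where a whole thing is asked for, a point or a joint stands for the part that bears it (a point fixed in the world has none). Each returns a list of dicts, best first, with "conf" (0 to 1); they miss things now and then, are a little off and sometimes report something else, mostly with a low value. They report only what shows in the picture. A call takes as long as a camera call.
- recognise(camera, name): "pixel" ([column, row] in pixels, amid what is visible of it).
- trace(camera, name): "region" (420x560 bool, what is visible of it) and "pixel" ([column, row] in pixels, amid what is visible of it).
The state is a dict: "clock": time; "joint_positions": joint angles; "dq": joint speeds; "effort": joint torques, N m; "eef_pos": TCP position; "tool_rot": TCP orientation; "wrist_force": force on the tool from outside, world axes, zero at the start; "moment": the same for the moment, N m; "width": finger opening in m.
Only numpy, scipy, OpenCV 4.12 (cv2) and the standard library are available. Lean on these libraries where they do the work, as an engineer would, in place of code of your own. Each camera call takes 0.05 s, during which the arm holds its last target.

## Working session

There is one attempt and no reset: what is moved stays moved. The work goes in short steps, Python scripts to look and compute and a tool call to move; the robot and the scene stay as the last step left them, time stands still between calls to the robot, and variables do not carry over. Pictures are saved under pics/ and viewed, and the job is handed in when it is done.

Besides the shell and the picture viewer there is one more tool, called after "Request:" as name([rows], argument=value, ...), one row to a line, values as JSON. step_arm: Moves the arm, as the interface text tells. Its arguments: {"type":"object","properties":{"moves":{"type":"array"},"grip_force":{"type":"number"}},"required":["moves"]}

```bash
ls; mkdir -p pics; python3 - <<'E'
from bench import sense, viewer
import cv2
print(sense())
for n in ("scene","top","wrist"):
    p,d=viewer.grab_frame(n); cv2.imwrite(f"pics/{n}0.png",p)
    print(n,viewer.camera_info(n))
E
```

```text
pics
{'clock': 0.0, 'joint_positions': array([ 9.83028349e-01,  2.87152773e-01,  1.57819596e+00,  6.54391789e-07,
        1.27856812e+00, -1.49991077e-01]), 'dq': array([-2.01262010e-03, -4.58473237e-04,  3.96215149e-04,  6.60034599e-06,
       -2.63930966e-03, -1.25069056e-03]), 'effort': array([ 2.69381817e-04, -4.05976653e+01, -2.92633384e+01, -1.60385916e-04,
        5.80324559e-03, -3.81636909e-06]), 'eef_pos': array([0.28572358, 0.61076773, 0.20954555]), 'tool_rot': array([-4.19310998e-04,  2.17144676e-01,  9.76138740e-01, -1.08381435e-03]), 'wrist_force': array([ 0.88972266, -0.15937311, -0.51563782]), 'moment': array([-0.01991365, -0.02746942, -0.04548808]), 'width': 0.08544490667389705}
scene {'mtx': array([[451.43056044,   0.        , 275.63880245],
       [  0.        , 451.43056044, 211.95731864],
       [  0.        ,   0.        ,   1.        ]]), 'R': array([[ 5.88213339e-01, -8.08705504e-01,  6.89919999e-04],
       [-5.10751689e-01, -3.72157288e-01, -7.75004300e-01],
       [ 6.27007002e-01,  4.55515489e-01, -6.31955583e-01]]), 't': array([-0.17531248,  0.3626524 ,  
[... 212 characters left out ...]
654823,  0.00373453],
       [-0.97191048,  0.08005201, -0.2213181 ],
       [ 0.2202552 , -0.02198392, -0.97519452]]), 't': array([0.1977312 , 0.52272472, 1.11801185])}
wrist {'mtx': array([[325.1922621 ,   0.        , 283.3067124 ],
       [  0.        , 325.1922621 , 212.85523289],
       [  0.        ,   0.        ,   1.        ]]), 'tool_from_camera': array([[-3.54012933e-04, -9.51995619e-01, -3.06111444e-01,
         7.82753913e-02],
       [ 9.99999427e-01, -2.78613578e-05, -1.06983534e-03,
         4.16203153e-04],
       [ 1.00994987e-03, -3.06111647e-01,  9.51995084e-01,
        -1.65122534e-01],
       [ 0.00000000e+00,  0.00000000e+00,  0.00000000e+00,
         1.00000000e+00]])}
```

View pics/scene0.png

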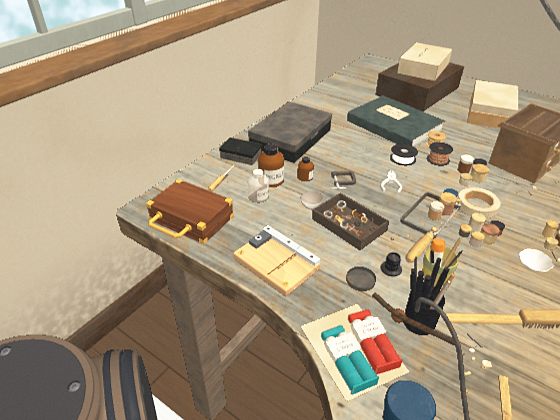

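View pics/top0.png

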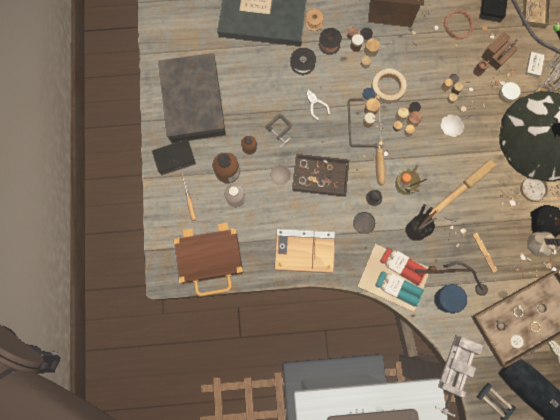

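View pics/wrist0.png

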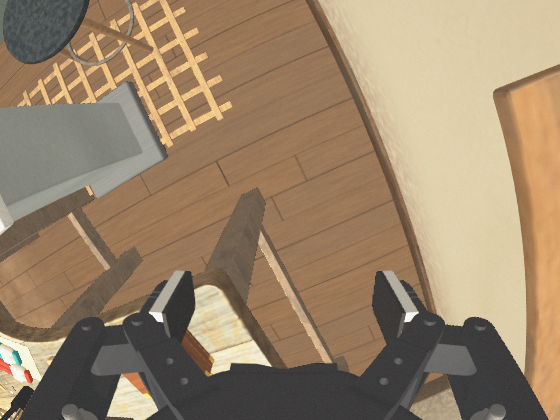

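The scene shows the case at (190,210) with its pull to the front left, and the board at (277,260) with its stop at the back left. In the top view the case is at (208,256), its pull at (213,288), and the board at (305,250). I'll measure these now.

```bash
cat > h.py <<'E'
import numpy as np, cv2
from bench import sense, viewer, recognise, trace
from scipy.spatial.transform import Rotation as Rn
def Rt(s): q=s['tool_rot']; return Rn.from_quat([q[1],q[2],q[3],q[0]]).as_matrix()
def pts(name,d,mask):
    c=viewer.camera_info(name); K=c['mtx']
    v,u=np.nonzero(mask&(d>0)); z=d[v,u]
    P=np.c_[(u-K[0,2])/K[0,0]*z,(v-K[1,2])/K[1,1]*z,z]
    return (P-c['t'])@c['R']
def planept(name,px,z):
    c=viewer.camera_info(name); K=c['mtx']
    r=c['R'].T@np.array([(px[0]-K[0,2])/K[0,0],(px[1]-K[1,2])/K[1,1],1]); o=-c['R'].T@c['t']
    return o+r*(z-o[2])/r[2]
E
python3 - <<'E'
from h import *
np.set_printoptions(precision=4,suppress=True)
for cam in ("top","scene"):
    p,d=viewer.grab_frame(cam)
    for n in ("stock_case","lid_pull","saw_board","fence","length_stop","loupe","scriber","saw_frame"):
        r=trace(cam,n)
        for k in r[:1]:
            P=pts(cam,d,k['region']); 
            print(cam,n,round(k['conf'],2),k['pixel'],len(P), np.median(P,0),P.min(0),P.max(0))
            np.save(f"{cam}_{n}.npy",P)
            (x,y),(w,h),a=cv2.minAreaRect((P[P[:,2]>0.012][:,:2]*1000).astype(np.float32)) if (P[:,2]>0.012).sum()>5 else ((0,0),(0,0),0)
            print('    rect',x,y,w,h,a)
E
```

```text
top stock_case 0.62 [207.0, 256.1] 3211 [0.4482 0.3193 0.0439] [ 0.3659  0.2486 -0.0057] [0.5292 0.3905 0.0533]
    rect 444.3669128417969 320.24432373046875 152.53749084472656 136.74940490722656 5.791008949279785
top lid_pull 0.97 [209.3, 258.4] 3084 [0.4456 0.3202 0.044 ] [ 0.3659  0.2496 -0.0207] [0.512  0.3904 0.0533]
    rect 436.96722412109375 319.36260986328125 137.6685791015625 136.37342834472656 5.727834701538086
top saw_board 0.83 [305.6, 252.0] 2261 [0.4444 0.1056 0.0191] [ 0.3946  0.0393 -0.0029] [0.505  0.1768 0.0348]
    rect 447.3200378417969 108.64839172363281 129.91128540039062 89.56549072265625 82.20101928710938
top fence 0.72 [304.4, 233.5] 390 [0.4835 0.1042 0.0286] [ 0.4696  0.0367 -0.0029] [0.505  0.1663 0.0348]
    rect 483.6105041503906 102.96513366699219 127.46675872802734 16.14199447631836 82.24346160888672
top length_stop 0.71 [281.2, 247.0] 161 [0.4646 0.1568 0.0292] [0.4444 0.1447 0.0176] [0.4838 0.1673 0.034 ]
    rect 464.14581298828125 156.09202575683594 19.929767608642578 38.52420425415039 84.81893920898438
top loupe 0.68 [372.6, 198.2] 200 [ 0.5551 -
[... 1597 characters left out ...]
 21.643840789794922 42.04637145996094 80.50530242919922
scene loupe 0.72 [390.9, 263.6] 360 [ 0.5515 -0.0647  0.0129] [ 0.5409 -0.0805 -0.0002] [ 0.5803 -0.0451  0.0332]
    rect 557.9702758789062 -62.874027252197266 22.765640258789062 22.700462341308594 59.54384231567383
scene scriber 0.69 [216.4, 177.1] 150 [0.5744 0.3574 0.0083] [ 0.5392  0.3479 -0.0007] [0.6379 0.3771 0.0137]
    rect 562.4732055664062 356.62030029296875 33.46004867553711 4.595385551452637 12.05465030670166
scene saw_frame 0.78 [419.1, 237.4] 590 [ 0.6486 -0.0842  0.0161] [ 0.4679 -0.1191 -0.0022] [ 0.8079 -0.0248  0.1347]
    rect 633.4532470703125 -91.18152618408203 333.4010009765625 39.00299835205078 2.925827741622925
```

```bash
python3 - <<'E'
from h import *
np.set_printoptions(precision=4,suppress=True)
def rect(P): return cv2.minAreaRect((P[:,:2]*1000).astype(np.float32))
for cam in ("top","scene"):
    P=np.load(f"{cam}_stock_case.npy"); L=P[(P[:,2]>0.039)&(P[:,2]<0.048)]
    # trim outliers
    print(cam,'lidtop',rect(L),len(L),L[:,2].mean())
    (cx,cy),(w,h),a=rect(L)
    P=np.load(f"{cam}_lid_pull.npy")
    for yaw in (4.5,5.2,5.8):
        c,s=np.cos(np.radians(yaw)),np.sin(np.radians(yaw))
        Q=(L[:,:2])@np.array([[c,-s],[s,c]]); 
        print(yaw,np.percentile(Q,[.5,99.5],axis=0).ravel(), 'len',np.diff(np.percentile(Q,[.5,99.5],axis=0),axis=0))
    c,s=np.cos(np.radians(5.2)),np.sin(np.radians(5.2))
    M=np.array([[c,-s],[s,c]])
    Q=np.c_[P[:,:2]@M,P[:,2]]; fr=np.percentile(L[:,:2]@M,.5,axis=0)[0]
    B=Q[(Q[:,0]<fr-0.02)&(Q[:,2]>0.015)]
    print('bar',len(B),np.median(B,0),B.min(0),B.max(0)); b=B[:,:2]
    k=np.polyfit(B[:,1],B[:,0],1); print('bar slope deg',np.degrees(np.arctan(k[0])))
    for n,lo,hi in(("saw_board",.0165,.0205),("fence",.0255,.031),("length_stop",.0255,.031)):
        P=np.load(f"{cam}_{n}.npy"); S=P[(P[:,2]>lo)&(P[:,2]<hi)]
        print(n,rect(S),S[:,2].mean())
        yw=np.radians(-7.8);c2,s2=np.cos(yw),np.sin(yw);M2=np.array([[c2,-s2],[s2,c2]])
        Q=S[:,:2]@M2; print('   board frame ext',np.percentile(Q,[1,99],axis=0), 'ctr',np.array([.4473,.109])@M2)
E
```

```text
top lidtop ((451.58087158203125, 321.13232421875), (96.9464340209961, 136.53115844726562), 5.176845073699951) 2583 0.044170251226243705
4.5 [0.4277 0.2171 0.5231 0.3514] len [[0.0954 0.1342]]
5.2 [0.431  0.2112 0.5264 0.3456] len [[0.0954 0.1344]]
5.8 [0.434  0.2062 0.5292 0.3406] len [[0.0952 0.1344]]
bar 142 [0.4    0.2807 0.0329] [0.3951 0.2406 0.0261] [0.4105 0.3179 0.0387]
bar slope deg 0.1502661957350988
saw_board ((446.7344970703125, 108.84416961669922), (129.51832580566406, 88.35215759277344), 82.20101928710938) 0.018552322140857367
   board frame ext [[0.3843 0.1048]
 [0.459  0.2319]] ctr [0.4284 0.1687]
fence ((483.6483459472656, 103.24275207519531), (126.9063949584961, 16.14199447631836), 82.24346160888672) 0.028459093817742948
   board frame ext [[0.4577 0.1069]
 [0.4728 0.2296]] ctr [0.4284 0.1687]
length_stop ((464.21881103515625, 157.04345703125), (17.757530212402344, 38.578250885009766), 85.16507720947266) 0.02861874957242009
   board frame ext [[0.4193 0.209 ]
 [0.4577 0.2281]] ctr [0.4284 0.1687]
scene lidtop ((451.945068359375, 320.6458740234375), (98.4185333251953
[... 257 characters left out ...]
.0324] [0.3952 0.2398 0.0286] [0.4104 0.2856 0.0354]
bar slope deg -12.867825456667703
saw_board ((446.7071228027344, 108.63191986083984), (130.20968627929688, 89.46925354003906), 82.48088073730469) 0.01836091882208297
   board frame ext [[0.3843 0.1047]
 [0.4599 0.23  ]] ctr [0.4284 0.1687]
fence ((483.7923583984375, 104.46856689453125), (129.657470703125, 17.40347671508789), 82.18800354003906) 0.028198230112432086
   board frame ext [[0.458  0.1056]
 [0.4728 0.2306]] ctr [0.4284 0.1687]
length_stop ((463.9388427734375, 156.5535888671875), (21.66853904724121, 40.98355484008789), 83.98213958740234) 0.028296565367745417
   board frame ext [[0.4184 0.2076]
 [0.4588 0.2285]] ctr [0.4284 0.1687]
```

```bash
python3 - <<'E'
from h import *
p=cv2.imread("pics/top0.png"); cv2.imwrite("pics/crop1.png",cv2.resize(p[195:315,140:360],None,fx=3.6,fy=3.6,interpolation=cv2.INTER_CUBIC))
p=cv2.imread("pics/scene0.png"); cv2.imwrite("pics/crop2.png",cv2.resize(p[160:310,130:340],None,fx=3.8,fy=3.8,interpolation=cv2.INTER_CUBIC))
E
```

```text
(no output)
```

View pics/crop1.png

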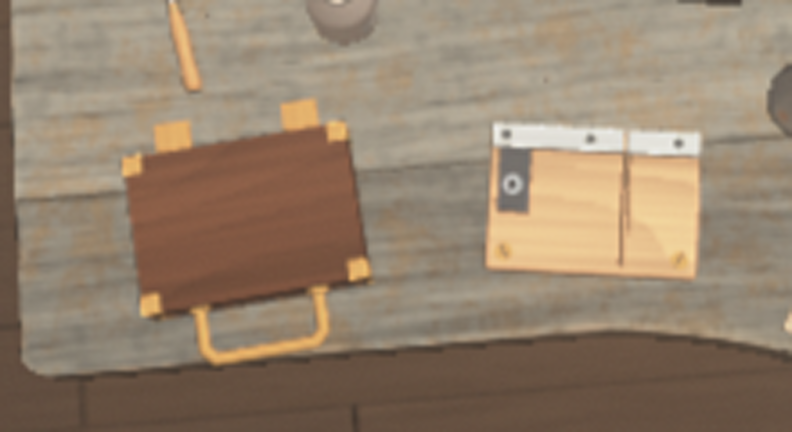

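View pics/crop2.png

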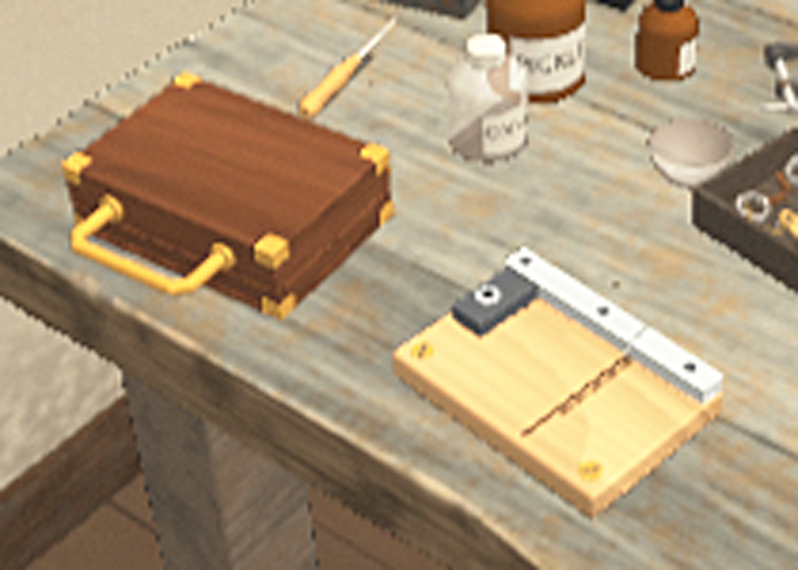

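The lid pull is at about (0.372, 0.313, 0.029) and the case yaw is +5.2°, which agrees with the lid front plus 32 mm. The corner is at about (0.482, 0.144, 0.018) and the board yaw is -7.8°. Next is a helper that splits a target pose into rows.

```bash
cat >> h.py <<'E'
CY=np.radians(5.2); CASE=np.array([.4515,.3203,0]); BY=np.radians(-7.8); CORNER=np.array([.4818,.1440,.018])
def Rz(a): return Rn.from_euler('z',a).as_matrix()
def casept(x,y,z): return CASE+Rz(CY)@np.array([x,y,z])
def down(yaw,tilt=0):  # tool y at world yaw, z down; tilt>0: z leans toward tool +y
    y=np.array([np.cos(yaw),np.sin(yaw),0]); z=np.array([0,0,-1.]); x=np.cross(y,z)
    return np.c_[x,y,z]@Rn.from_rotvec([-tilt,0,0]).as_matrix()
def plan(p,R,n,g,start=None,nd=3):
    if start is None: s=sense(); start=(s['eef_pos'],Rt(s))
    p0,R0=start; rv=Rn.from_matrix(R0.T@R).as_rotvec()
    print('total rot deg',np.degrees(rv).round(1),'shift mm',((p-p0)*1000).round(1))
    for i in range(n):
        Ri=R0@Rn.from_rotvec(rv*i/n).as_matrix()
        d=Ri.T@((p-p0)/n)
        print([float(v) for v in np.r_[rv/n,d].round(nd)]+[g])
def st():
    s=sense(); np.set_printoptions(precision=4,suppress=True)
    R=Rt(s); print('t',round(s['clock'],2),'p',s['eef_pos'],'case',(Rz(CY).T@(s['eef_pos']-CASE)),'corner',(Rz(BY).T@(s['eef_pos']-CORNER)),'yaw_y',np.degrees(np.arctan2(R[1,1],R[0,1])).round(2),'z',R[:,2],'f',s['wrist_force'],'w',round(s['width'],4),'q',s['joint_positions']); return s
E
python3 - <<'E'
from h import *
st()
plan(casept(-.085,0,.12),down(CY,.3),10,0.25)
E
```

```text
t 1.05 p [0.2862 0.6113 0.211 ] case [-0.1383  0.3048  0.211 ] corner [-0.2572  0.4365  0.193 ] yaw_y 64.91 z [ 0.0001  0.     -1.    ] f [-0.4938  0.3604 -0.1414] w 0.0854 q [ 0.983   0.2863  1.5767 -0.      1.2786 -0.15  ]
total rot deg [-15.6  -9.   59.2] shift mm [  80.7 -298.7  -91. ]
[-0.027, -0.016, 0.103, -0.02, -0.024, 0.009, 0.25]
[-0.027, -0.016, 0.103, -0.022, -0.022, 0.009, 0.25]
[-0.027, -0.016, 0.103, -0.024, -0.02, 0.009, 0.25]
[-0.027, -0.016, 0.103, -0.026, -0.017, 0.009, 0.25]
[-0.027, -0.016, 0.103, -0.027, -0.015, 0.008, 0.25]
[-0.027, -0.016, 0.103, -0.029, -0.012, 0.009, 0.25]
[-0.027, -0.016, 0.103, -0.03, -0.009, 0.009, 0.25]
[-0.027, -0.016, 0.103, -0.03, -0.006, 0.009, 0.25]
[-0.027, -0.016, 0.103, -0.031, -0.003, 0.009, 0.25]
[-0.027, -0.016, 0.103, -0.031, -0.0, 0.01, 0.25]
```

Request:
step_arm([
  [[-0.027,-0.016,0.103,-0.02,-0.024,0.009,0.25],[-0.027,-0.016,0.103,-0.022,-0.022,0.009,0.25],[-0.027,-0.016,0.103,-0.024,-0.02,0.009,0.25],[-0.027,-0.016,0.103,-0.026,-0.017,0.009,0.25],[-0.027,-0.016,0.103,-0.027,-0.015,0.008,0.25]],
], grip_force=40)

```text
clock: 1.55
eef_pos: [0.3256, 0.4601, 0.1647]
tool_rot: [0.054, 0.459, 0.885, 0.057]
wrist_force: [-0.0, -0.2, 0.8]
width: 0.0218
```

Request:
step_arm([
  [[-0.027,-0.016,0.103,-0.029,-0.012,0.009,0.25],[-0.027,-0.016,0.103,-0.03,-0.009,0.009,0.25],[-0.027,-0.016,0.103,-0.03,-0.006,0.009,0.25],[-0.027,-0.016,0.103,-0.031,-0.003,0.009,0.25],[-0.027,-0.016,0.103,-0.031,0,0.01,0.25]],
])

```text
clock: 2.05
eef_pos: [0.3681, 0.3105, 0.1198]
tool_rot: [0.103, 0.667, 0.73, 0.11]
wrist_force: [0.1, -0.1, 0.1]
width: 0.0212
```

```bash
python3 - <<'E'
from h import *
st()
for n in ("scene","wrist"):
    p,d=viewer.grab_frame(n); cv2.imwrite(f"pics/{n}1.png",p)
# grasp target: grasp point at bar, tip 19 mm beyond
R=down(CY,.3); bar=casept(-.080,0,.029)
plan(bar+R[:,2]*.019+0*R[:,2],R,5,0.25)
E
```

```text
t 2.05 p [0.3681 0.3105 0.1198] case [-0.0839 -0.0022  0.1198] corner [-0.1352  0.1496  0.1018] yaw_y 5.24 z [ 0.2965  0.0233 -0.9548] f [ 0.083  -0.0653  0.1445] w 0.0212 q [ 0.5694 -0.1871  2.2695 -0.1965  0.8008  0.5973]
total rot deg [-0.2  0.4  0.1] shift mm [  10.9    4.9 -106.8]
[-0.001, 0.001, 0.0, 0.001, -0.004, 0.021, 0.25]
[-0.001, 0.001, 0.0, 0.001, -0.004, 0.021, 0.25]
[-0.001, 0.001, 0.0, 0.001, -0.004, 0.021, 0.25]
[-0.001, 0.001, 0.0, 0.001, -0.004, 0.021, 0.25]
[-0.001, 0.001, 0.0, 0.001, -0.004, 0.021, 0.25]
```

View pics/scene1.png

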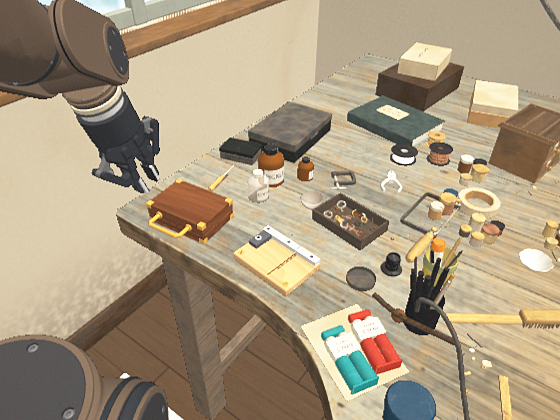

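View pics/wrist1.png

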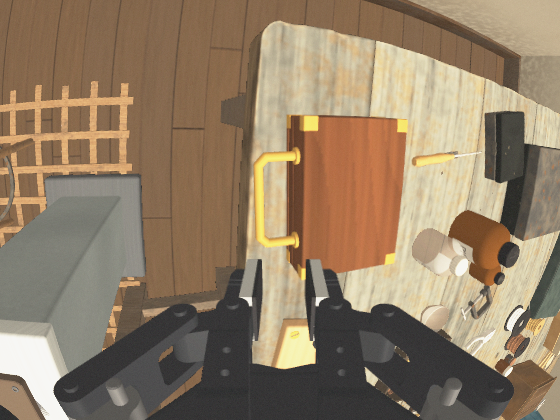

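The wrist picture shows the pull at (262,200) and the fingertips at (255,265) and (315,265), with wide knuckles further up. I'll check the bar's position and the finger profile from the wrist depth.

```bash
cat >> h.py <<'E'
def wrist_tool(d):
    c=viewer.camera_info("wrist");K=c['mtx'];T=c['tool_from_camera']
    v,u=np.mgrid[0:420,0:560]; a=(u-K[0,2])/K[0,0]; b=(v-K[1,2])/K[1,1]; r=np.hypot(a,b); t=np.tan(np.minimum(r,1.5))/np.maximum(r,1e-9)
    P=np.stack([a*t*d,b*t*d,d],-1)
    return P@T[:3,:3].T+T[:3,3]
E
python3 - <<'E'
from h import *
s=sense();p,d=viewer.grab_frame("wrist")
P=wrist_tool(d); W=P@Rt(s).T+s['eef_pos']; C=(W-CASE)@Rz(CY)
ok=d>0
m=ok&(np.abs(P[...,1])<.09)&(P[...,2]>-.13)&(P[...,2]<.005)&(np.abs(P[...,0])<.05)
for z in np.arange(-.12,.005,.01):
    k=m&(P[...,2]>=z)&(P[...,2]<z+.01)
    a=P[k]
    if len(a): print(round(z,3),len(a),'y+',a[:,1].max().round(3),'y-',a[:,1].min().round(3),'x',a[:,0].min().round(3),a[:,0].max().round(3))
r=trace("wrist","lid_pull"); print(r[0]['conf'],r[0]['pixel']) if r else None
hsv=cv2.cvtColor(p,cv2.COLOR_BGR2HSV)
k=ok&(C[...,0]<-.07)&(C[...,2]>.018)&(C[...,2]<.045)&(C[...,0]>-.095)&(abs(C[...,1])<.06)
a=C[k]; print('bar case',len(a),np.median(a,0),a.min(0),a.max(0))
k=ok&(abs(C[...,2]-.044)<.004)&(abs(C[...,0])<.07)&(abs(C[...,1])<.09)
a=C[k]; print('lid',np.percentile(a,[1,99],axis=0))
E
```

```text
-0.12 10828 y+ 0.066 y- -0.064 x -0.003 0.021
-0.11 8336 y+ 0.064 y- -0.062 x -0.013 0.019
-0.1 6726 y+ 0.058 y- -0.057 x -0.013 0.019
-0.09 3841 y+ 0.053 y- -0.051 x -0.014 0.018
-0.08 5302 y+ 0.048 y- -0.046 x -0.013 0.015
-0.07 1573 y+ 0.042 y- -0.04 x -0.01 0.015
-0.06 1065 y+ 0.025 y- -0.023 x -0.011 0.012
-0.05 851 y+ 0.025 y- -0.024 x -0.011 0.012
-0.04 708 y+ 0.025 y- -0.023 x -0.011 0.012
-0.03 208 y+ 0.024 y- -0.021 x -0.01 0.012
0.95 [343.7, 192.8]
bar case 951 [-0.07899307  0.0051307   0.03418602] [-0.08318891 -0.03824571  0.02889396] [-0.07007845  0.0411676   0.03645548]
lid [[-0.04715224 -0.06389235  0.04215076]
 [ 0.04713397  0.06817628  0.04738547]]
```

```bash
python3 - <<'E'
from h import *
p,d=viewer.grab_frame("wrist")
P=wrist_tool(d)
np.set_printoptions(precision=4,suppress=True)
for px in [(252,263),(252,270),(255,280),(255,300),(320,263),(322,275),(325,300)]: print(px,d[px[1],px[0]],P[px[1],px[0]])
# project TCP/gp
c=viewer.camera_info("wrist");K=c['mtx'];T=np.linalg.inv(c['tool_from_camera'])
for X in [(0,0,0),(0,.011,0),(0,.011,-.019),(.011,.011,0)]:
    q=T[:3,:3]@np.array(X)+T[:3,3]; th=np.arctan2(np.hypot(q[0],q[1]),q[2]); f=th/np.hypot(q[0],q[1])
    print(X,K[0,0]*q[0]*f+K[0,2],K[1,1]*q[1]*f+K[1,2])
E
```

```text
(252, 263) 0.14906345 [ 0.0109 -0.0136 -0.0302]
(252, 270) 0.14168133 [ 0.0112 -0.0129 -0.0378]
(255, 280) 0.13366364 [ 0.011  -0.0109 -0.0463]
(255, 300) 0.12199494 [ 0.0093 -0.01   -0.0591]
(320, 263) 0.14902365 [ 0.0108  0.018  -0.0302]
(322, 275) 0.13617425 [ 0.0117  0.0174 -0.0434]
(325, 300) 0.11830133 [ 0.0113  0.0166 -0.0623]
(0, 0, 0) 281.7003109594824 256.2197569780237
(0, 0.011, 0) 301.31595985809844 256.18117301671566
(0, 0.011, -0.019) 303.1685783255734 272.22329992789827
(0.011, 0.011, 0) 301.7269110737558 238.0826991489474
```

```bash
python3 - <<'E'
from h import *
s=sense();R=Rt(s)
for cam in("scene","top"):
    p,d=viewer.grab_frame(cam)
    P=pts(cam,d,d>0); T=(P-s['eef_pos'])@R
    k=(abs(T[:,0])<.04)&(abs(T[:,1])<.06)&(T[:,2]>-.1)&(T[:,2]<.03)
    a=T[k]; print(cam,len(a)); print(np.histogram(a[:,2],bins=np.arange(-.1,.031,.01)))
    b=a[a[:,2]>-.04]; print(b[np.argsort(-b[:,2])][:12].round(3))
E
```

```text
scene 1321
(array([275, 214, 305, 140, 104, 116, 110,  56,   1,   0,   0,   0,   0]), array([-1.00000000e-01, -9.00000000e-02, -8.00000000e-02, -7.00000000e-02,
       -6.00000000e-02, -5.00000000e-02, -4.00000000e-02, -3.00000000e-02,
       -2.00000000e-02, -1.00000000e-02, -5.55111512e-17,  1.00000000e-02,
        2.00000000e-02,  3.00000000e-02]))
[[ 0.002  0.012 -0.019]
 [-0.001 -0.016 -0.021]
 [ 0.005  0.012 -0.021]
 [-0.006  0.011 -0.021]
 [-0.008  0.012 -0.021]
 [-0.007 -0.017 -0.022]
 [ 0.007  0.012 -0.022]
 [ 0.002  0.011 -0.023]
 [ 0.009  0.011 -0.023]
 [-0.005  0.011 -0.023]
 [-0.003  0.011 -0.023]
 [-0.01   0.016 -0.023]]
top 83
(array([15, 15, 34,  7,  2,  2,  5,  2,  1,  0,  0,  0,  0]), array([-1.00000000e-01, -9.00000000e-02, -8.00000000e-02, -7.00000000e-02,
       -6.00000000e-02, -5.00000000e-02, -4.00000000e-02, -3.00000000e-02,
       -2.00000000e-02, -1.00000000e-02, -5.55111512e-17,  1.00000000e-02,
        2.00000000e-02,  3.00000000e-02]))
[[-0.007  0.017 -0.019]
 [-0.009  0.018 -0.024]
 [-0.011  0.014 -0.027]
 [-0.011  0.011 -0.03 ]
 [-0.011  0.013 -0.032]
 [-0.01   0.018 -0.034]
 [-0.007  0.022 -0.035]
 [-0.007  0.021 -0.037]]
```

Both cameras put the visible fingertips about 20 mm short of the TCP, so I'll descend in two stages and check.

Request:
step_arm([
  [[0,0.002,0,0.001,-0.003,0.021,0.25],[0,0.002,0,0,-0.004,0.021,0.25],[0,0.002,0,0,-0.004,0.021,0.25],[0,0,0,0.001,-0.004,0.021,0.25],[0,0,0,0,-0.004,0.021,0.25]],
])

```text
clock: 2.9
eef_pos: [0.3811, 0.3161, 0.0137]
tool_rot: [0.1, 0.664, 0.732, 0.112]
wrist_force: [-0.2, -0.8, 0.1]
width: 0.0211
```

```bash
cat > look.py <<'E'
import sys
from h import *
tag=sys.argv[1]; u0,u1,v0,v1=[int(x) for x in sys.argv[3:7]] if len(sys.argv)>3 else (0,560,0,420)
st()
s=sense();R=Rt(s)
p,d=viewer.grab_frame(sys.argv[2])
q=p[v0:v1,u0:u1]; f=min(780/q.shape[1],580/q.shape[0]); cv2.imwrite(f"pics/{tag}.png",cv2.resize(q,None,fx=f,fy=f,interpolation=cv2.INTER_CUBIC))
if sys.argv[2]!="wrist":
    P=pts(sys.argv[2],d,d>0); T=(P-s['eef_pos'])@R
    k=(abs(T[:,0])<.013)&(abs(T[:,1])<.03)&(T[:,2]>-.06)&(T[:,2]<.01)
    print('near tip hist',np.histogram(T[k][:,2],bins=np.arange(-.06,.011,.01))[0])
E
python3 look.py s2 scene 80 280 130 280; python3 look.py w2 wrist
```

```text
t 2.9 p [0.3811 0.3161 0.0137] case [-0.0705  0.0022  0.0137] corner [-0.1231  0.1568 -0.0043] yaw_y 5.57 z [ 0.2952  0.0307 -0.955 ] f [-0.1704 -0.8162  0.0836] w 0.0211 q [ 0.5594  0.0461  2.2903 -0.2537  0.5474  0.6618]
near tip hist [76 80 77 56 28 32 46]
t 2.95 p [0.3789 0.3144 0.0101] case [-0.0729  0.0007  0.0101] corner [-0.1251  0.1548 -0.0079] yaw_y 5.59 z [ 0.2897  0.0271 -0.9567] f [-1.0704 -1.852  -1.3039] w 0.0214 q [ 0.5588  0.0507  2.2933 -0.254   0.5465  0.6623]
```

View pics/s2.png

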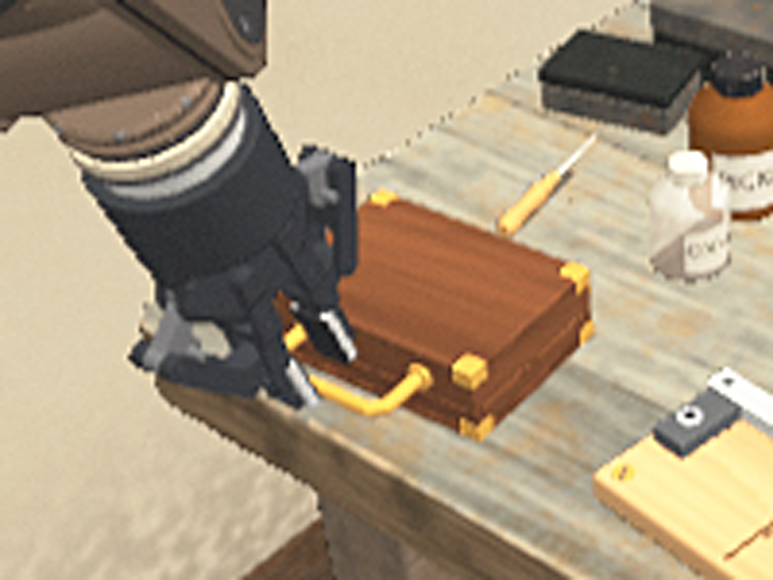

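View pics/w2.png

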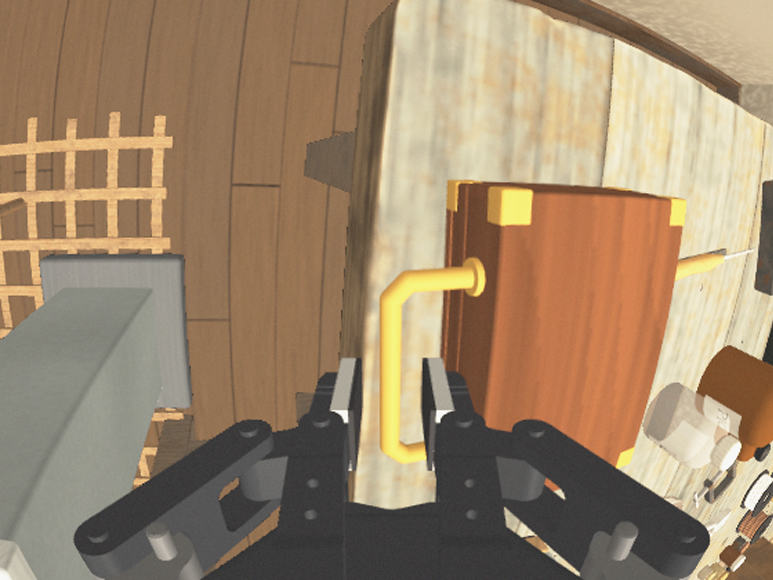

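The bar runs between the pads, at picture column 393 against pads at 350 and 432. The visible tips only just reach it, so I'll go a little deeper and watch the force.

Request:
step_arm([
  [[0,0,0,0,0,0.002,0.25],[0,0,0,0,0,0.002,0.25],[0,0,0,0,0,0.002,0.25],[0,0,0,0,0,0,0.25]],
])

```text
clock: 3.4
eef_pos: [0.3827, 0.3153, 0.0088]
tool_rot: [0.1, 0.665, 0.732, 0.112]
wrist_force: [-0.0, 0.7, 0.1]
width: 0.0219
```

```bash
python3 look.py s3 scene 100 220 150 240
```

```text
t 3.4 p [0.3827 0.3153 0.0088] case [-0.069   0.0012  0.0088] corner [-0.1214  0.1562 -0.0092] yaw_y 5.48 z [ 0.2952  0.03   -0.955 ] f [-0.0122  0.7052  0.0831] w 0.0219 q [ 0.5561  0.0584  2.2895 -0.258   0.5361  0.6653]
near tip hist [ 71  82  76  72  26  24 144]
```

View pics/s3.png

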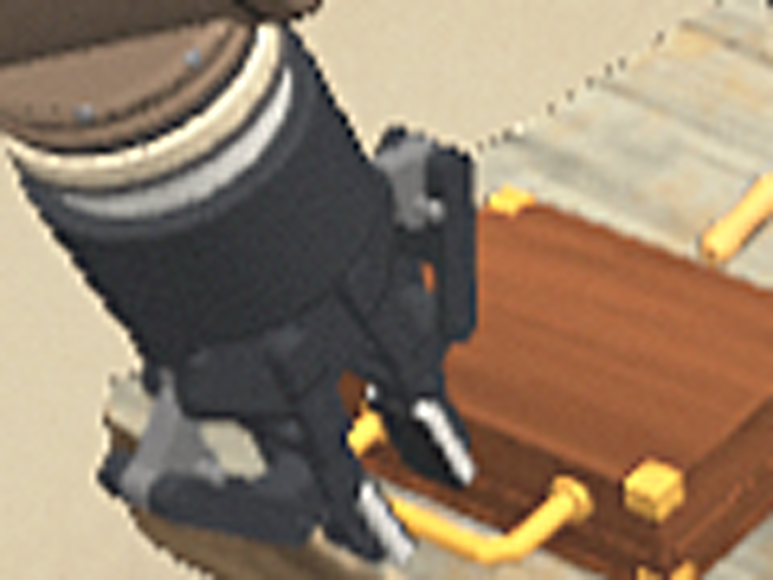

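The tips now reach slightly below the bar, so I'll close.

Request:
step_arm([
  [[0,0,0,0,0,0.002,0],[0,0,0,0,0,0,0],[0,0,0,0,0,0,0],[0,0,0,0,0,0,0]],
], grip_force=40)

```text
clock: 3.85
eef_pos: [0.3798, 0.3139, 0.0051]
tool_rot: [0.099, 0.666, 0.732, 0.108]
wrist_force: [-10.0, -1.3, 6.3]
width: 0.0055
```

```bash
python3 look.py w4 wrist
```

```text
t 3.85 p [0.3798 0.3139 0.0051] case [-0.072   0.0001  0.0051] corner [-0.1241  0.1545 -0.0129] yaw_y 5.43 z [ 0.288   0.026  -0.9573] f [-9.9979 -1.3269  6.2963] w 0.0055 q [ 0.5567  0.0636  2.292  -0.257   0.5371  0.667 ]
```

View pics/w4.png

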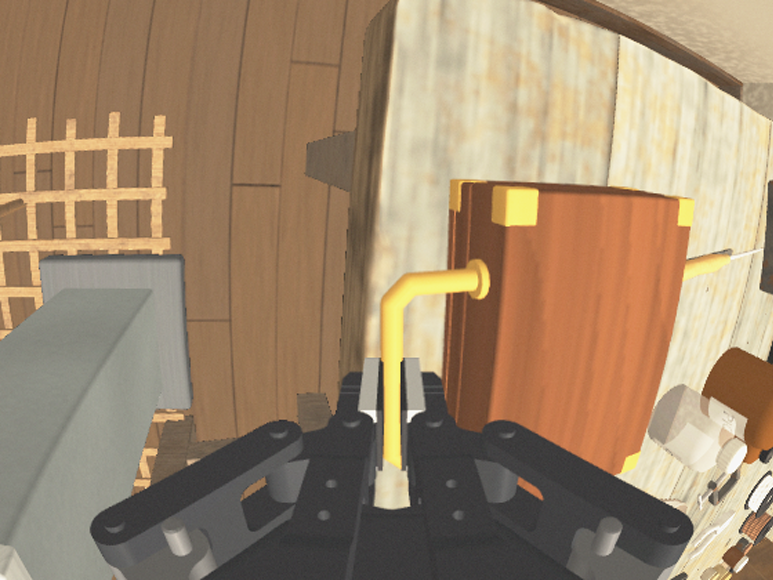

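The bar is gripped (width 5.5 mm). Next I'll work out the arc about the hinge, bringing the tool upright as it goes.

```bash
python3 - <<'E'
from h import *
off=.025; N=20; th=np.linspace(0,1.75,N+1)
def pose(t):
    tilt=.29*(1-t/1.75); a=t+.086; 
    b=casept(.048-.1285*np.cos(a),0,.018+.1285*np.sin(a)); R=down(CY,tilt); return b+R[:,2]*off,R
for i in range(N):
    p0,R0=pose(th[i]);p1,R1=pose(th[i+1])
    print(i,[float(v) for v in np.r_[Rn.from_matrix(R0.T@R1).as_rotvec(),R0.T@(p1-p0)].round(4)])
print(pose(1.75)[0])
E
```

```text
0 [0.0145, -0.0, -0.0, -0.0, 0.0042, -0.0103]
1 [0.0145, -0.0, 0.0, 0.0, 0.005, -0.0099]
2 [0.0145, 0.0, 0.0, -0.0, 0.0057, -0.0095]
3 [0.0145, -0.0, 0.0, 0.0, 0.0063, -0.009]
4 [0.0145, -0.0, 0.0, -0.0, 0.007, -0.0085]
5 [0.0145, -0.0, -0.0, -0.0, 0.0076, -0.008]
6 [0.0145, -0.0, 0.0, 0.0, 0.0081, -0.0074]
7 [0.0145, 0.0, -0.0, -0.0, 0.0087, -0.0067]
8 [0.0145, -0.0, 0.0, -0.0, 0.0091, -0.006]
9 [0.0145, -0.0, 0.0, -0.0, 0.0095, -0.0053]
10 [0.0145, 0.0, -0.0, 0.0, 0.0099, -0.0046]
11 [0.0145, -0.0, 0.0, -0.0, 0.0102, -0.0038]
12 [0.0145, 0.0, -0.0, -0.0, 0.0105, -0.0031]
13 [0.0145, 0.0, -0.0, 0.0, 0.0106, -0.0023]
14 [0.0145, -0.0, 0.0, -0.0, 0.0108, -0.0014]
15 [0.0145, 0.0, -0.0, -0.0, 0.0109, -0.0006]
16 [0.0145, -0.0, 0.0, 0.0, 0.0109, 0.0002]
17 [0.0145, 0.0, -0.0, 0.0, 0.0108, 0.001]
18 [0.0145, -0.0, 0.0, -0.0, 0.0107, 0.0018]
19 [0.0145, 0.0, -0.0, 0.0, 0.0106, 0.0026]
[0.53284443 0.32770292 0.11700753]
```

Request:
step_arm([
  [[0.0145,0,0,0,0.004,-0.0103,0],[0.0145,0,0,0,0.005,-0.01,0],[0.0145,0,0,0,0.0057,-0.0095,0],[0.0145,0,0,0,0.0063,-0.009,0],[0.0145,0,0,0,0.007,-0.0085,0]],
])

```text
clock: 4.4
eef_pos: [0.3937, 0.3151, 0.0577]
tool_rot: [0.074, 0.669, 0.735, 0.08]
wrist_force: [-6.1, -0.3, 0.6]
width: 0.0056
```

```bash
python3 look.py s5 scene 80 280 130 280
```

```text
t 4.4 p [0.3937 0.3151 0.0577] case [-0.058   0.0001  0.0577] corner [-0.1105  0.1576  0.0397] yaw_y 5.44 z [ 0.2159  0.0194 -0.9762] f [-6.1191 -0.3347  0.5654] w 0.0056 q [ 0.523   0.0037  2.2158 -0.1373  0.7279  0.5218]
near tip hist [72 80 78 40  9 61 17]
```

View pics/s5.png

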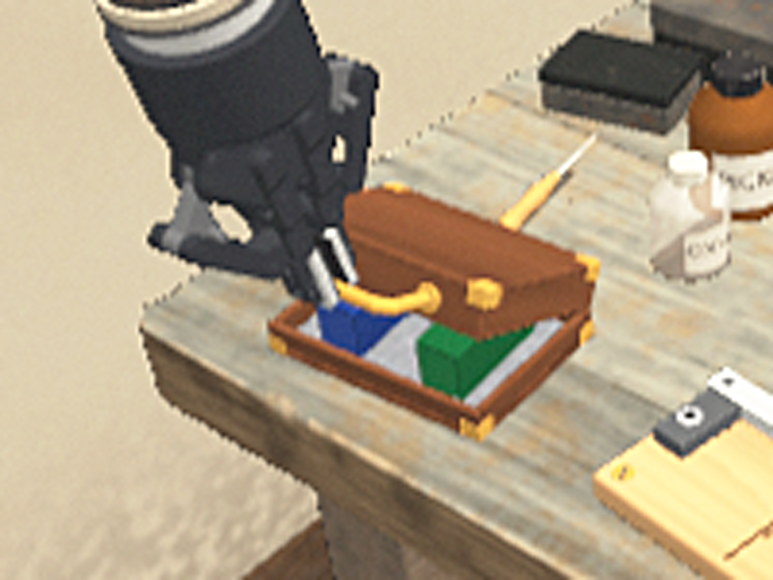

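The lid is rising, with blue on the left and green on the right. Continuing.

Request:
step_arm([
  [[0.0145,0,0,0,0.0076,-0.008,0],[0.0145,0,0,0,0.0081,-0.0074,0],[0.0145,0,0,0,0.0087,-0.0067,0],[0.0145,0,0,0,0.0091,-0.006,0],[0.0145,0,0,0,0.0095,-0.0053,0]],
])

```text
clock: 4.95
eef_pos: [0.4302, 0.3186, 0.1003]
tool_rot: [0.05, 0.671, 0.738, 0.054]
wrist_force: [-4.6, -3.8, 3.7]
width: 0.0051
```

Request:
step_arm([
  [[0.0145,0,0,0,0.0099,-0.0046,0],[0.0145,0,0,0,0.0102,-0.0038,0],[0.0145,0,0,0,0.0105,-0.003,0],[0.0145,0,0,0,0.0106,-0.0023,0],[0.0145,0,0,0,0.0108,-0.0014,0]],
])

```text
clock: 5.45
eef_pos: [0.4819, 0.3234, 0.123]
tool_rot: [0.028, 0.672, 0.74, 0.029]
wrist_force: [-0.3, -3.1, 1.9]
width: 0.0055
```

```bash
python3 look.py s6 scene 80 280 100 250
```

```text
t 5.45 p [0.4819 0.3234 0.123 ] case [0.0306 0.0003 0.123 ] corner [-0.0242  0.1777  0.105 ] yaw_y 5.51 z [ 0.0804  0.0064 -0.9967] f [-0.3072 -3.0522  1.871 ] w 0.0055 q [ 0.4293  0.1291  1.9321 -0.0327  1.0047  0.3497]
near tip hist [71 85 82 42  1  0 91]
```

View pics/s6.png

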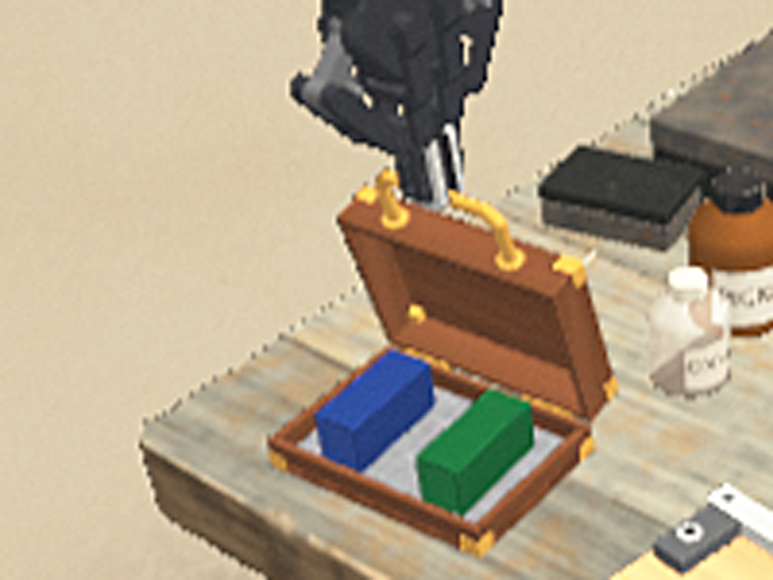

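Request:
step_arm([
  [[0.0145,0,0,0,0.0109,-0.0006,0],[0.0145,0,0,0,0.0109,0.0002,0],[0.0145,0,0,0,0.0108,0.001,0],[0.0145,0,0,0,0.0107,0.0018,0],[0.0145,0,0,0,0.0106,0.0026,0]],
])

```text
clock: 6.0
eef_pos: [0.5362, 0.3282, 0.1204]
tool_rot: [0.004, 0.672, 0.74, 0.003]
wrist_force: [-0.3, -4.6, 3.1]
width: 0.0047
```

Request:
step_arm([
  [[0,0,0,0,0.005,0.0015,0],[0,0,0,0,0,0,0]],
])

```text
clock: 6.2
eef_pos: [0.5421, 0.3288, 0.1188]
tool_rot: [0.005, 0.672, 0.74, 0.004]
wrist_force: [1.8, -5.0, 3.5]
width: 0.0052
```

```bash
python3 look.py s7 scene 80 280 100 250
```

```text
t 6.2 p [0.5421 0.3288 0.1188] case [0.091  0.0002 0.1188] corner [0.0347 0.1913 0.1008] yaw_y 5.49 z [ 0.013  -0.0002 -0.9999] f [ 1.7809 -5.0362  3.4977] w 0.0052 q [ 0.3875  0.2786  1.7623 -0.0057  1.0887  0.2943]
near tip hist [67 80 71 44  2  0 44]
```

View pics/s7.png

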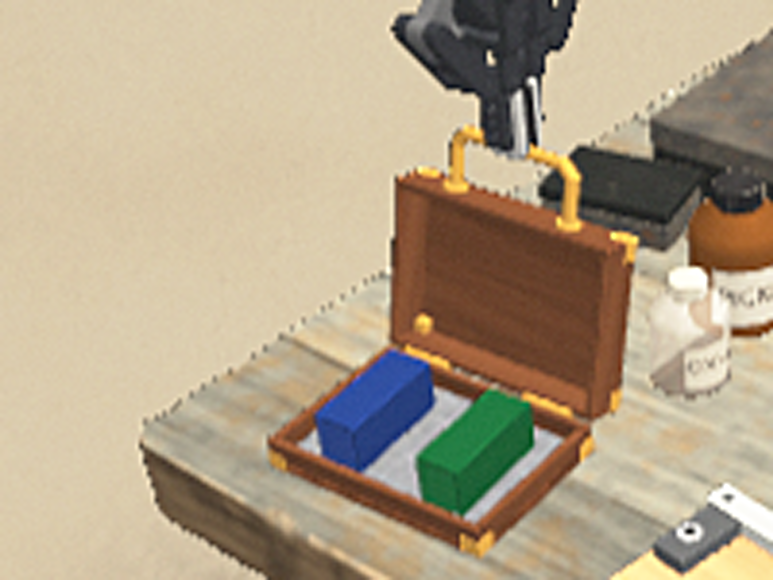

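The lid is near its stop. I'll release it and rise.

Request:
step_arm([
  [[0,0,0,0,0,0,0.3],[0,0,0,0,0,0,0.3],[0,0,0,0,0,-0.02,0.3],[0,0,0,0,0,-0.03,0.3],[0,0,0,0,0,-0.03,0.3]],
])

```text
clock: 6.75
eef_pos: [0.5383, 0.3303, 0.1976]
tool_rot: [0.002, 0.672, 0.74, 0.003]
wrist_force: [0.3, 0.9, 0.1]
width: 0.0255
```

```bash
python3 look.py s8 scene 80 280 80 250
python3 - <<'E'
from h import *
np.set_printoptions(precision=4,suppress=True)
for cam in ("scene","top"):
    p,d=viewer.grab_frame(cam)
    for n in ("green_wax","blue_wax","lid_pull"):
        r=trace(cam,n)
        if not r: print(cam,n,'none');continue
        k=r[0]; P=pts(cam,d,k['region']); C=(P-CASE)@Rz(CY)
        print(cam,n,round(k['conf'],2),k['pixel'],len(P))
        if 'wax' in n:
            T=P[abs(P[:,2]-.035)<.004]; print('  top rect',cv2.minAreaRect((T[:,:2]*1000).astype(np.float32)),T[:,2].mean()); T2=C[abs(C[:,2]-.035)<.004]; print('  case',np.percentile(T2,[1,99],axis=0).ravel())
        else:
            k=(C[:,0]>.03)&(C[:,2]>.1); print('  pull/lid high',C[k][:,2].max(), np.median(C[C[:,2]>.138],0))
            i=(abs(C[:,1])<.05)&(C[:,2]>.04)&(C[:,2]<.11)&(C[:,0]>.03); 
            print('  face slope rad',np.pi/2+np.polyfit(C[i][:,2],C[i][:,0],1)[0])
E
```

```text
t 6.75 p [0.5383 0.3303 0.1976] case [0.0873 0.0021 0.1976] corner [0.0306 0.1922 0.1796] yaw_y 5.53 z [ 0.0072  0.0021 -1.    ] f [0.2773 0.8603 0.1208] w 0.0255 q [ 0.3903  0.1986  1.7066 -0.0008  1.2291  0.294 ]
near tip hist [133 131 120  85   0   0   0]
scene green_wax 0.72 [201.8, 213.5] 595
  top rect ((452.4969482421875, 288.28369140625), (63.984867095947266, 26.374074935913086), 7.202563285827637) 0.03501009530461671
  case [-0.0333 -0.0451  0.0315  0.0277 -0.0194  0.0377]
scene blue_wax 0.94 [176.7, 208.1] 636
  top rect ((446.8539733886719, 354.0682373046875), (65.84587860107422, 27.078834533691406), 8.88818359375) 0.03502466146345913
  case [-0.0339  0.0197  0.0313  0.0305  0.0469  0.0374]
scene lid_pull 0.86 [210.9, 174.0] 3230
  pull/lid high 0.14373465462734303 [ 0.0924 -0.0007  0.1407]
  face slope rad 1.6552512781343423
top green_wax none
top blue_wax none
top lid_pull 0.53 [229.3, 214.8] 107
  pull/lid high 0.11251591349727436 [-0.0427 -0.0862  0.5385]Traceback (most recent call last):
  File "<stdin>", line 15, in <module>
    raise TypeError("expected non-empty vector for x")
TypeError: expected non-empty vector for x
```

View pics/s8.png

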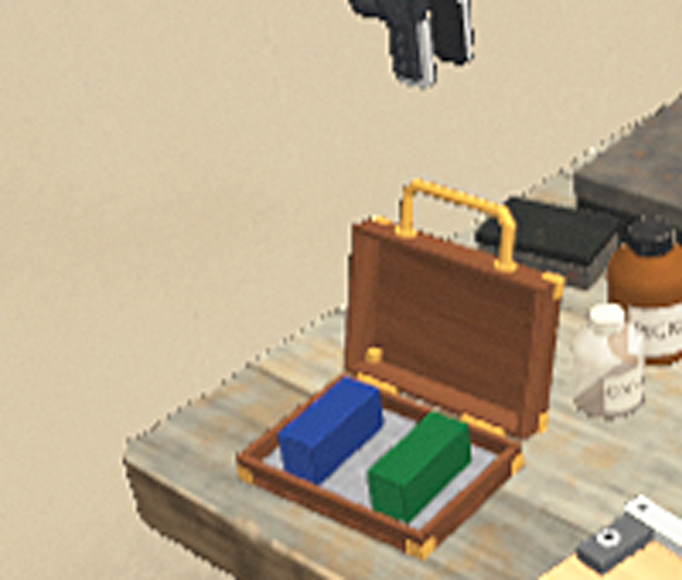

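The lid rests on its stop: the pull is at case x 0.092, z 0.141, which gives about 1.84 rad. Green is at (0.4525, 0.2883) with yaw about 7°, and its top is at 0.035 as expected. I'll plan the move above it.

```bash
python3 - <<'E'
from h import *
t=np.array([.4520,.2885,.15]); plan(t,down(np.radians(97)),11,0.5)
E
```

```text
total rot deg [  0.3   0.3 -91.5] shift mm [-86.7 -41.1 -46.1]
[0.001, 0.0, -0.145, -0.003, -0.008, 0.004, 0.5]
[0.001, 0.0, -0.145, -0.002, -0.009, 0.004, 0.5]
[0.001, 0.0, -0.145, -0.0, -0.009, 0.004, 0.5]
[0.001, 0.0, -0.145, 0.001, -0.009, 0.004, 0.5]
[0.001, 0.0, -0.145, 0.002, -0.009, 0.004, 0.5]
[0.001, 0.0, -0.145, 0.003, -0.008, 0.004, 0.5]
[0.001, 0.0, -0.145, 0.004, -0.008, 0.004, 0.5]
[0.001, 0.0, -0.145, 0.005, -0.007, 0.004, 0.5]
[0.001, 0.0, -0.145, 0.006, -0.006, 0.004, 0.5]
[0.001, 0.0, -0.145, 0.007, -0.005, 0.004, 0.5]
[0.001, 0.0, -0.145, 0.008, -0.004, 0.004, 0.5]
```

Request:
step_arm([
  [[0,0,-0.145,-0.003,-0.008,0,0.5],[0,0,-0.145,-0.002,-0.009,0,0.5],[0,0,-0.145,0,-0.009,0,0.5],[0,0,-0.145,0.001,-0.009,0.002,0.5],[0,0,-0.145,0.002,-0.009,0.004,0.5]],
])

```text
clock: 7.7
eef_pos: [0.4983, 0.3107, 0.1909]
tool_rot: [0.004, 0.363, 0.932, 0.002]
wrist_force: [-0.5, 0.7, -0.8]
width: 0.0426
```

Request:
step_arm([
  [[0,0,-0.145,0.003,-0.008,0.008,0.5],[0,0,-0.145,0.004,-0.008,0.008,0.5],[0,0,-0.145,0.005,-0.007,0.008,0.5],[0,0,-0.145,0.006,-0.006,0.008,0.5],[0,0,-0.145,0.007,-0.005,0.008,0.5]],
])

```text
clock: 8.2
eef_pos: [0.4601, 0.2908, 0.15]
tool_rot: [0.004, 0.009, 1.0, 0.001]
wrist_force: [-0.0, 1.0, 0.4]
width: 0.0425
```

Request:
step_arm([
  [[0,0,-0.145,0.008,-0.004,0,0.5],[0,0,0,0,0,0,0.5]],
])

```text
clock: 8.4
eef_pos: [0.4513, 0.2869, 0.1497]
tool_rot: [0.004, -0.06, 0.998, 0.0]
wrist_force: [0.2, -0.2, 0.7]
width: 0.0427
```

```bash
python3 look.py w9 wrist
python3 - <<'E'
from h import *
np.set_printoptions(precision=4,suppress=True)
s=sense();p,d=viewer.grab_frame("wrist"); P=wrist_tool(d); W=P@Rt(s).T+s['eef_pos']
for n in ("green_wax","blue_wax"):
    r=trace("wrist",n)
    if r:
        m=r[0]['region']&(d>0)&(abs(W[...,2]-.035)<.006); a=W[m]; print(n,r[0]['conf'],r[0]['pixel'],cv2.minAreaRect((a[:,:2]*1000).astype(np.float32)),a[:,2].mean())
E
```

```text
t 8.4 p [0.4513 0.2869 0.1497] case [-0.0032 -0.0333  0.1497] corner [-0.0496  0.1374  0.1317] yaw_y 96.87 z [ 0.0071  0.001  -1.    ] f [ 0.1685 -0.2337  0.6991] w 0.0427 q [ 0.3772  0.0334  1.9796 -0.0019  1.1216 -1.3127]
green_wax 0.77 [283.9, 196.6] ((452.9674072265625, 288.75732421875), (63.36758804321289, 25.586828231811523), 7.279262065887451) 0.036865217864220916
blue_wax 0.86 [353.6, 201.1] ((446.4532165527344, 353.898681640625), (63.893699645996094, 26.68520736694336), 8.123416900634766) 0.03667875791869698
```

View pics/w9.png

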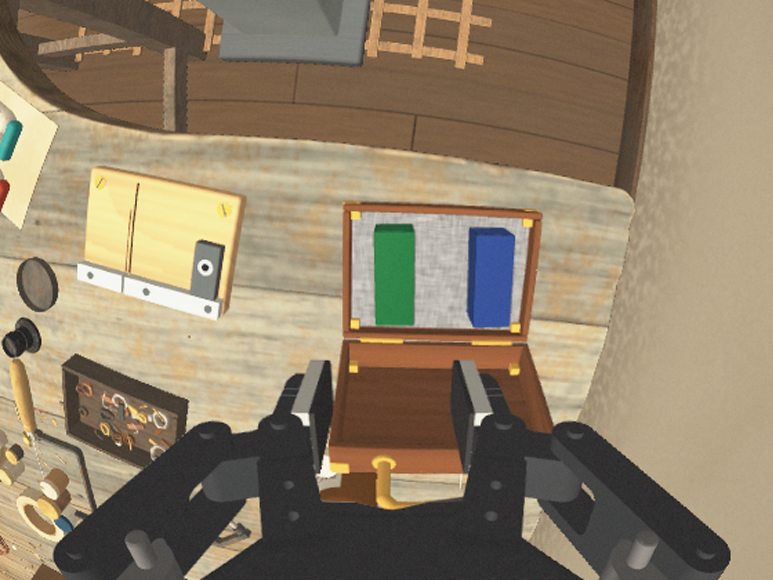

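The fisheye agrees: green's centre is (0.453, 0.289), yaw 7.3°, under the jaws. I'll go down first to TCP z 0.025, then check.

Request:
step_arm([
  [[0,0,0,-0.001,0.002,0.03,0.48],[0,0,0,-0.001,0,0.03,0.48],[0,0,0,0,0,0.03,0.48],[0,0,0,0,0,0.02,0.48],[0,0,0,0,0,0.015,0.48]],
])

```text
clock: 9.1
eef_pos: [0.4555, 0.2897, 0.0246]
tool_rot: [0.004, -0.059, 0.998, 0.0]
wrist_force: [0.6, 0.0, 0.1]
width: 0.0411
```

```bash
python3 look.py s10 scene 100 260 120 240;python3 look.py w10 wrist
```

```text
t 9.1 p [0.4555 0.2897 0.0246] case [ 0.0012 -0.0308  0.0246] corner [-0.0459  0.1408  0.0066] yaw_y 96.81 z [ 0.0083  0.0014 -1.    ] f [0.6087 0.0153 0.1358] w 0.0411 q [ 0.3794  0.2226  2.0331 -0.0023  0.8777 -1.3087]
near tip hist [69 71 69 42 78 50 33]
t 9.15 p [0.4541 0.2891 0.0226] case [-0.0002 -0.0313  0.0226] corner [-0.0471  0.14    0.0046] yaw_y 96.81 z [ 0.0052  0.0001 -1.    ] f [-0.7955 -0.4563 -1.3829] w 0.041 q [ 0.3792  0.2247  2.035  -0.0023  0.877  -1.309 ]
```

View pics/s10.png

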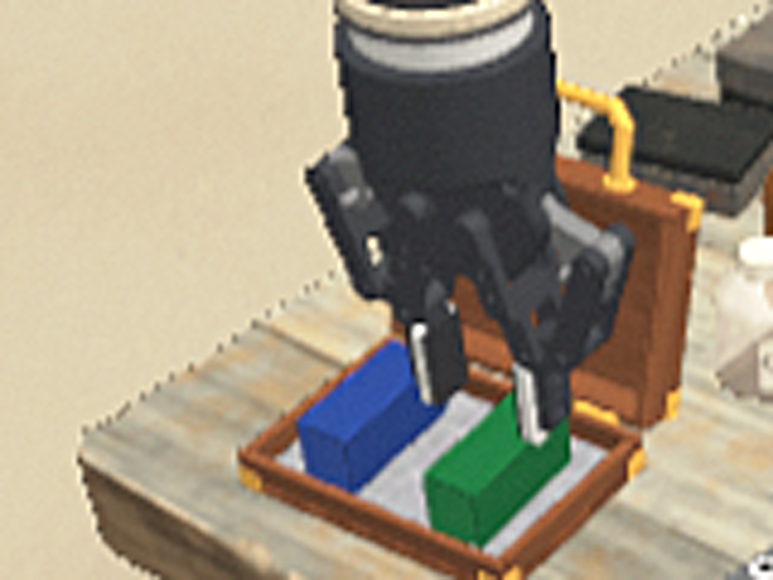

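View pics/w10.png

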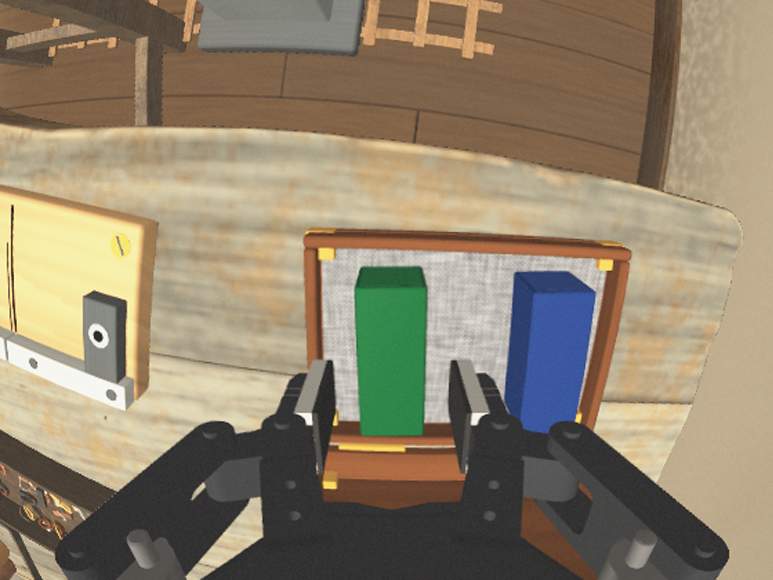

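The pads straddle green, with columns 320–465 centred on 392 and green's centre also at 392. The visible tips are still at z ≈ 0.044, above the block top, so I'll go deeper in small steps.

Request:
step_arm([
  [[0,0,0,0,0,0.005,0.48],[0,0,0,0,0,0.005,0.48],[0,0,0,0,0,0.003,0.48]],
])

```text
clock: 9.5
eef_pos: [0.4566, 0.2902, 0.0139]
tool_rot: [0.006, -0.06, 0.998, 0.001]
wrist_force: [-0.3, -0.1, 0.5]
width: 0.041
```

```bash
python3 look.py s11 scene 100 260 120 240
```

```text
t 9.5 p [0.4566 0.2902 0.0139] case [ 0.0023 -0.0305  0.0139] corner [-0.0448  0.1414 -0.0041] yaw_y 96.88 z [ 0.0114  0.0026 -0.9999] f [-0.2779 -0.0738  0.4649] w 0.041 q [ 0.3795  0.2415  2.0347 -0.0024  0.8538 -1.3098]
near tip hist [ 70  67  67 126  23  31  63]
```

View pics/s11.png

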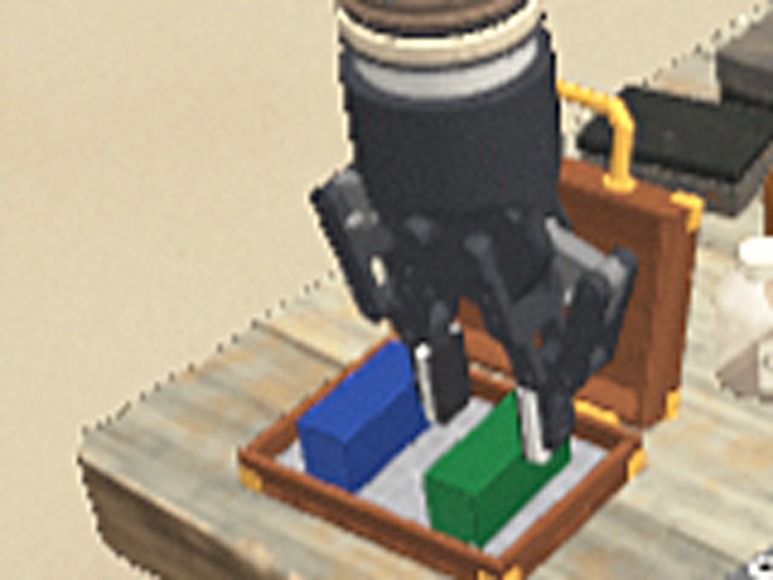

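There is no contact at TCP z 0.014 even though a finger overlaps the wall in plan, so the tips really are about 21 mm short. I'll go down 12 mm more.

Request:
step_arm([
  [[0,0.008,0,0.003,-0.001,0.004,0.48],[0,0,0,0,0,0.004,0.48],[0,0,0,0,0,0.004,0.48],[0,0,0,0,0,0,0.48]],
])

```text
clock: 9.95
eef_pos: [0.4525, 0.2883, 0.0005]
tool_rot: [0.0, -0.06, 0.998, 0.0]
wrist_force: [0.7, 0.2, 0.1]
width: 0.0413
```

```bash
python3 look.py s12 scene 140 240 150 225
```

```text
t 9.95 p [0.4525 0.2883 0.0005] case [-0.0019 -0.032   0.0005] corner [-0.0486  0.139  -0.0175] yaw_y 96.88 z [ 0.0006  0.0005 -1.    ] f [0.6921 0.2244 0.1199] w 0.0413 q [ 0.378   0.262   2.0409  0.0003  0.8379 -1.3131]
near tip hist [ 66  64 163  48  17  48   0]
```

View pics/s12.png

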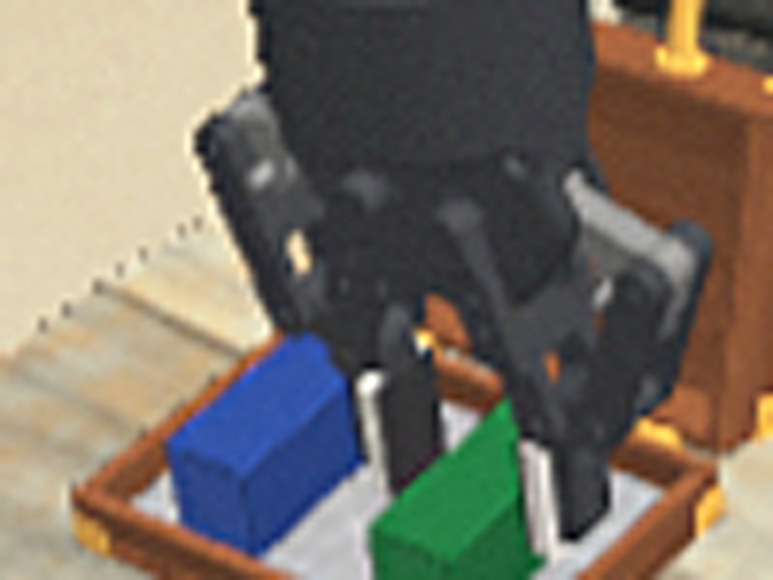

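The pads overlap green well with no contact force, so I'll grip.

Request:
step_arm([
  [[0,0,0,0,0,0,0],[0,0,0,0,0,0,0],[0,0,0,0,0,0,0],[0,0,0,0,0,0,0]],
], grip_force=60)

```text
clock: 10.4
eef_pos: [0.4534, 0.2887, 0.0015]
tool_rot: [0.001, -0.06, 0.998, 0.001]
wrist_force: [0.4, -0.1, 1.9]
width: 0.0243
```

Request:
step_arm([
  [[0,0,0,0,0,-0.006,0],[0,0,0,0,0,-0.014,0],[0,0,0,0,0,-0.025,0],[0,0,0,0,0,-0.025,0],[0,0,0,0,0,-0.015,0]],
])

```text
clock: 10.9
eef_pos: [0.4541, 0.289, 0.0894]
tool_rot: [0.003, -0.06, 0.998, 0.001]
wrist_force: [0.2, 0.1, -1.5]
width: 0.0244
```

```bash
python3 look.py s13 scene 80 280 80 250; python3 look.py w13 wrist; python3 - <<'E'
from h import *
s=sense();R=Rt(s)
for cam in ("scene",):
    p,d=viewer.grab_frame(cam)
    for n in ("green_wax",):
        r=trace(cam,n)
        for k in r[:2]:
            P=pts(cam,d,k['region']);T=(P-s['eef_pos'])@R
            print(n,k['conf'],k['pixel'],len(P),np.percentile(P,[1,50,99],axis=0).round(4),np.percentile(T,[1,50,99],axis=0).round(4))
s=sense();p,d=viewer.grab_frame("wrist"); T=wrist_tool(d); W=T@Rt(s).T+s['eef_pos']
r=trace("wrist","green_wax")
for k in r[:1]:
    m=k['region']&(d>0); a=T[m]; print('wrist',k['conf'],k['pixel'],len(a),np.percentile(a,[1,25,50,75,99],axis=0).round(4))
E
```

```text
t 10.9 p [0.4541 0.289  0.0894] case [-0.0002 -0.0314  0.0894] corner [-0.0471  0.1399  0.0714] yaw_y 96.89 z [ 0.0056  0.0025 -1.    ] f [ 0.1998  0.1245 -1.5216] w 0.0244 q [ 0.378   0.1192  2.0107  0.0003  1.0056 -1.3132]
near tip hist [108 123 161  32  26  22   0]
t 10.95 p [0.4554 0.2896 0.0914] case [ 0.0011 -0.0309  0.0914] corner [-0.0459  0.1407  0.0734] yaw_y 96.9 z [ 0.0089  0.0039 -1.    ] f [1.5504 0.4983 1.1593] w 0.0242 q [ 0.3782  0.1173  2.0085  0.0003  1.0061 -1.3132]
green_wax 0.58 [194.8, 181.9] 460 [[0.422  0.272  0.0943]
 [0.4355 0.2796 0.1128]
 [0.4874 0.2991 0.1252]] [[-0.0315 -0.0142 -0.0358]
 [ 0.02   -0.0096 -0.0234]
 [ 0.0329  0.0108 -0.0046]]
wrist 0.56 [282.6, 268.7] 7349 [[-0.0301 -0.0123 -0.0368]
 [-0.0087 -0.0061 -0.0358]
 [ 0.0104 -0.     -0.0354]
 [ 0.0255  0.0064 -0.0348]
 [ 0.0321  0.0127 -0.0099]]
```

View pics/s13.png

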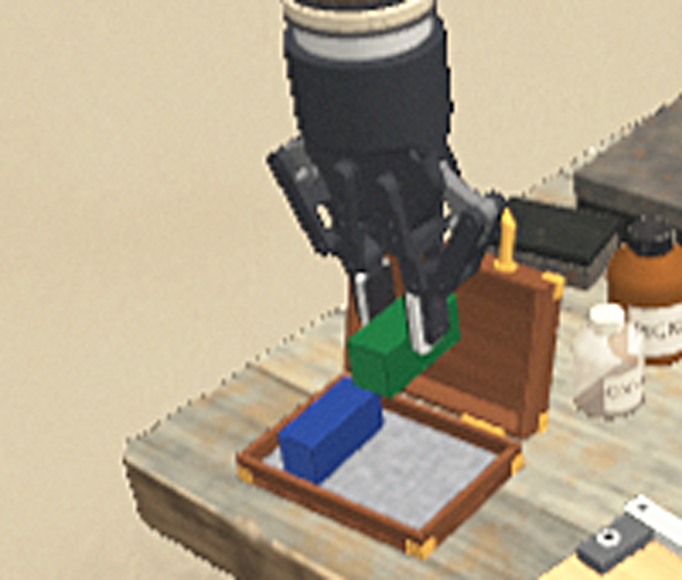

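View pics/w13.png

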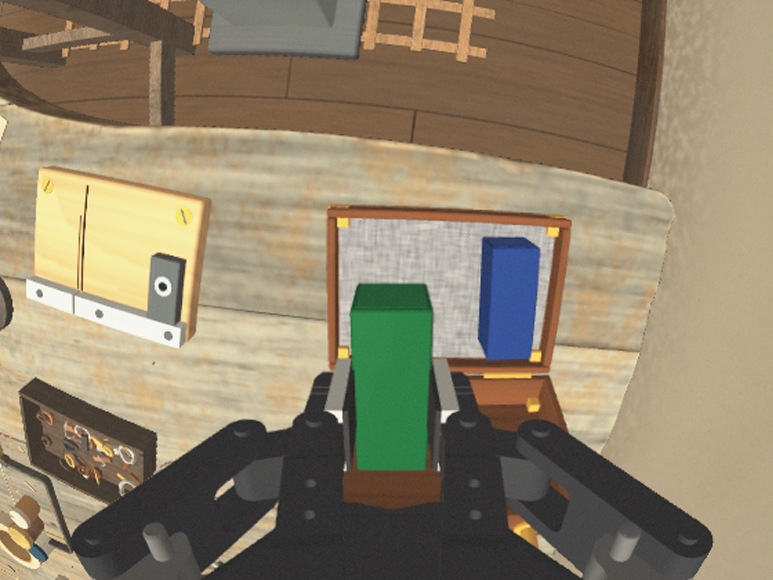

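Green is held and the lid is still open. In the tool frame the block's centre is on the axis and its underside is about 5.5 mm behind the TCP. Next I'll plan the turn and move to above the seat, clear of the fence and stop.

```bash
python3 - <<'E'
from h import *
t=CORNER+Rz(BY)@np.array([-.025,-.044,.06]); plan(t,down(BY),13,0)
E
```

```text
total rot deg [ -0.   -0.  104.7] shift mm [  -0.8 -184.2   -6.8]
[-0.0, -0.0, 0.141, 0.002, -0.014, 0.001, 0]
[-0.0, -0.0, 0.141, -0.0, -0.014, 0.001, 0]
[-0.0, -0.0, 0.141, -0.002, -0.014, 0.001, 0]
[-0.0, -0.0, 0.141, -0.004, -0.014, 0.001, 0]
[-0.0, -0.0, 0.141, -0.006, -0.013, 0.001, 0]
[-0.0, -0.0, 0.141, -0.008, -0.012, 0.001, 0]
[-0.0, -0.0, 0.141, -0.009, -0.011, 0.001, 0]
[-0.0, -0.0, 0.141, -0.011, -0.009, 0.001, 0]
[-0.0, -0.0, 0.141, -0.012, -0.008, 0.001, 0]
[-0.0, -0.0, 0.141, -0.013, -0.006, 0.001, 0]
[-0.0, -0.0, 0.141, -0.014, -0.004, 0.001, 0]
[-0.0, -0.0, 0.141, -0.014, -0.002, 0.001, 0]
[-0.0, -0.0, 0.141, -0.014, -0.0, 0.001, 0]
```

Request:
step_arm([
  [[0,0,0.141,0.002,-0.014,-0.004,0],[0,0,0.141,0,-0.014,0,0],[0,0,0.141,-0.002,-0.014,0,0],[0,0,0.141,-0.004,-0.014,0,0],[0,0,0.141,-0.006,-0.013,0,0]],
])

```text
clock: 11.7
eef_pos: [0.4503, 0.2164, 0.0884]
tool_rot: [-0.001, 0.291, 0.957, -0.0]
wrist_force: [-0.4, -1.1, 0.4]
width: 0.0244
```

Request:
step_arm([
  [[0,0,0.141,-0.008,-0.012,0,0],[0,0,0.141,-0.009,-0.011,0,0],[0,0,0.141,-0.011,-0.009,0,0],[0,0,0.141,-0.012,-0.008,0,0],[0,0,0.141,-0.013,-0.006,0,0]],
])

```text
clock: 12.2
eef_pos: [0.4495, 0.145, 0.0884]
tool_rot: [-0.001, 0.603, 0.797, -0.0]
wrist_force: [0.3, -0.1, -0.3]
width: 0.0247
```

Request:
step_arm([
  [[0,0,0.141,-0.014,-0.004,0,0],[0,0,0.141,-0.014,-0.002,0.005,0],[0,0,0.141,-0.014,0,0.005,0],[0,0,0,0,0,0,0]],
])

```text
clock: 12.6
eef_pos: [0.4492, 0.102, 0.078]
tool_rot: [-0.001, 0.756, 0.654, -0.001]
wrist_force: [0.1, -0.1, -0.5]
width: 0.0245
```

```bash
python3 look.py s14 scene 180 360 130 290; python3 look.py w14 wrist
python3 - <<'E'
from h import *
s=sense();p,d=viewer.grab_frame("wrist"); T=wrist_tool(d); W=T@Rt(s).T+s['eef_pos']
B=(W-CORNER)@Rz(BY)
for n,lo,hi in (("length_stop",.007,.014),("fence",.007,.014),("green_wax",-1,1)):
    r=trace("wrist",n)
    if not r: print(n,'none'); continue
    m=r[0]['region']&(d>0); a=B[m]; print(n,r[0]['conf'],r[0]['pixel'],len(a)); b=a[(a[:,2]>lo)&(a[:,2]<hi)]
    print(np.percentile(b,[2,50,98],axis=0).round(4)); 
    print(np.percentile(T[m],[2,50,98],axis=0).round(4))
E
```

```text
t 12.6 p [0.4492 0.102  0.078 ] case [-0.0221 -0.2172  0.078 ] corner [-0.0266 -0.046   0.06  ] yaw_y -8.24 z [-0.0025  0.0008 -1.    ] f [ 0.1457 -0.0948 -0.5106] w 0.0245 q [ 0.002  -0.0325  2.1928  0.0009  0.9838  0.1454]
near tip hist [110 130 195  34  31  28   0]
t 12.65 p [0.4496 0.1027 0.0785] case [-0.0216 -0.2165  0.0785] corner [-0.0263 -0.0453  0.0605] yaw_y -8.07 z [-0.0014  0.0013 -1.    ] f [-0.1446  0.8615 -1.1026] w 0.0244 q [ 0.0032 -0.0328  2.1918  0.0015  0.984   0.1433]
length_stop 0.6 [289.7, 145.1] 1826
[[-0.0376  0.0011  0.0107]
 [-0.0178  0.0106  0.0122]
 [ 0.0001  0.0204  0.0138]]
[[ 0.046  -0.0119  0.0465]
 [ 0.056   0.0066  0.0489]
 [ 0.0654  0.0258  0.0557]]
fence 0.95 [331.5, 193.7] 2914
[[ 0.0015 -0.0756  0.0096]
 [ 0.0081 -0.0214  0.0121]
 [ 0.0149  0.0233  0.0135]]
[[-0.0306  0.0271  0.0476]
 [ 0.023   0.0338  0.049 ]
 [ 0.0681  0.0408  0.0553]]
green_wax none
```

View pics/s14.png

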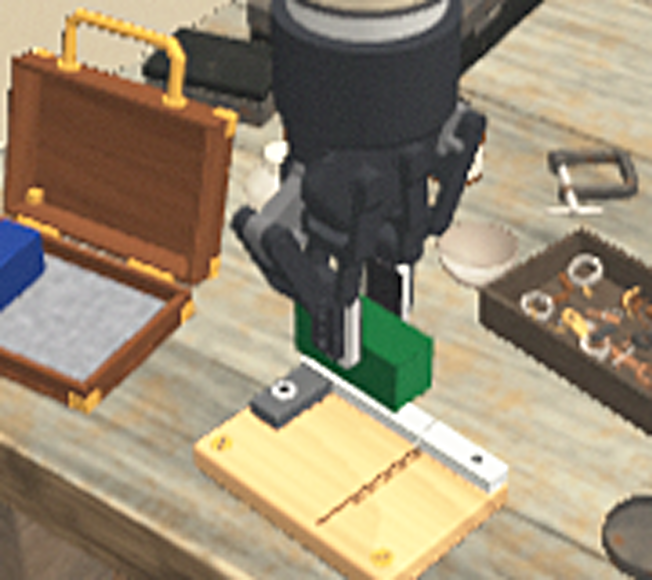

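View pics/w14.png

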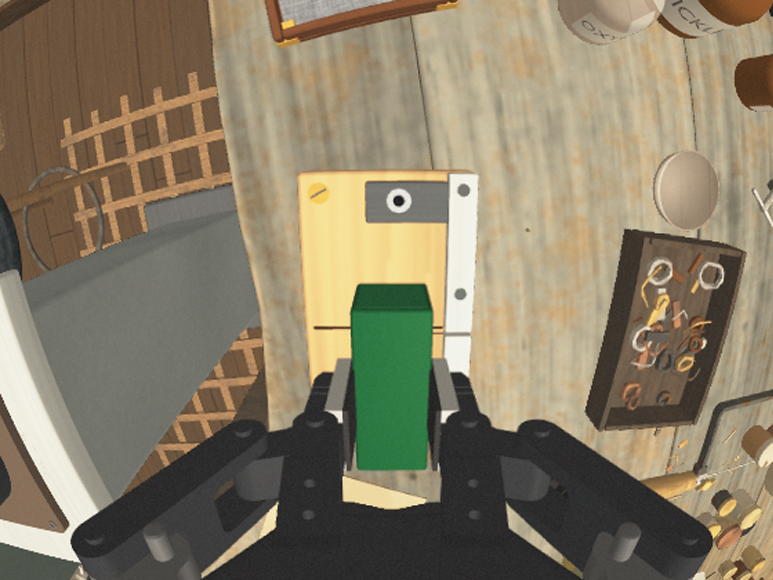

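The fence face (measured x ≈ 0.001) and stop face (y ≈ 0.001) in the corner frame confirm the estimate, and the block is parallel to them. I'll descend to just above the board.

Request:
step_arm([
  [[0,0,-0.004,0,0,0.015,0],[0,0,0,0,0,0.02,0],[0,0,0,0,0,0.015,0],[0,0,0,0,0,0.008,0],[0,0,0,0,0,0,0]],
])

```text
clock: 13.4
eef_pos: [0.4499, 0.1034, 0.021]
tool_rot: [-0.001, 0.754, 0.657, 0.0]
wrist_force: [-0.1, -0.0, -1.3]
width: 0.0242
```

```bash
python3 look.py s15 scene 180 360 130 290
```

```text
t 13.4 p [0.4499 0.1034 0.021 ] case [-0.0212 -0.2159  0.021 ] corner [-0.0261 -0.0446  0.003 ] yaw_y -7.86 z [-0.0006  0.001  -1.    ] f [-0.0509 -0.0363 -1.2923] w 0.0242 q [0.0049 0.0729 2.2141 0.0014 0.8552 0.1411]
near tip hist [ 91 110 173  27  25  23 141]
```

View pics/s15.png

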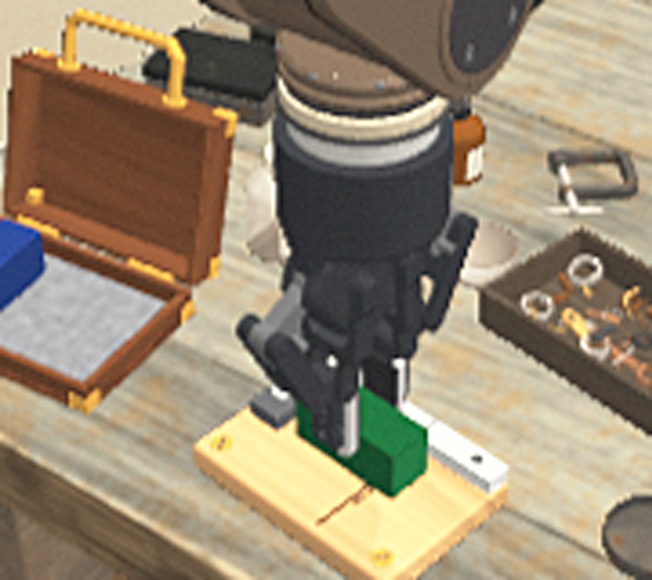

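Request:
step_arm([
  [[0,0,0,0,0,0.003,0],[0,0,0,0,0,0.002,0],[0,0,0,0,0,0.001,0],[0,0,0,0,0,0,0]],
])

```text
clock: 13.85
eef_pos: [0.451, 0.1031, 0.0161]
tool_rot: [0.0, 0.754, 0.657, 0.001]
wrist_force: [-0.5, 0.4, -0.3]
width: 0.0241
```

Request:
step_arm([
  [[0,0,0,0,0,0.001,0],[0,0,0,0,0,0.001,0],[0,0,0,0,0,0,0]],
])

```text
clock: 14.15
eef_pos: [0.4513, 0.1031, 0.0145]
tool_rot: [0.0, 0.754, 0.657, 0.001]
wrist_force: [-0.0, 0.3, 3.3]
width: 0.0244
```

The block touched the board at 3.3 N. Next I'll slide it toward the fence and stop.

Request:
step_arm([
  [[0,0,0,0.004,0.004,-0.0005,0],[0,0,0,0.004,0.004,0,0],[0,0,0,0.002,0.001,0,0],[0,0,0,0,0,0,0]],
])

```text
clock: 14.55
eef_pos: [0.4617, 0.1121, 0.0146]
tool_rot: [0.0, 0.754, 0.657, 0.001]
wrist_force: [0.3, -1.2, 1.6]
width: 0.0242
```

```bash
python3 look.py w16 wrist
```

```text
t 14.55 p [0.4617 0.1121 0.0146] case [-0.0087 -0.2082  0.0146] corner [-0.0156 -0.0343 -0.0034] yaw_y -7.88 z [ 0.0024  0.0011 -1.    ] f [ 0.3167 -1.2021  1.5522] w 0.0242 q [0.0236 0.1126 2.186  0.0015 0.8406 0.1602]
```

View pics/w16.png

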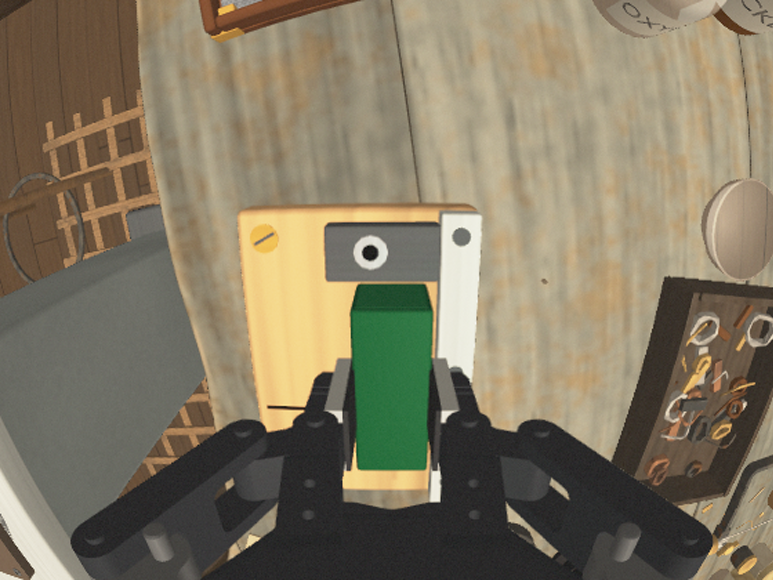

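The wrist view shows about 2–3 mm left to the fence at column 438 and the stop at row 282. I'll approach in 1 mm steps.

Request:
step_arm([
  [[0,0,0,0.001,0.001,0,0],[0,0,0,0.001,0.001,0,0],[0,0,0,0,0,0,0]],
])

```text
clock: 14.9
eef_pos: [0.4636, 0.1135, 0.0146]
tool_rot: [0.0, 0.754, 0.657, 0.001]
wrist_force: [0.6, -1.3, 1.8]
width: 0.0242
```

```bash
python3 - <<'E'
from h import *
s=st(); print('board-frame force',Rz(BY).T@s['wrist_force'])
E
```

```text
t 14.9 p [0.4636 0.1135 0.0146] case [-0.0067 -0.207   0.0146] corner [-0.0139 -0.0327 -0.0034] yaw_y -7.92 z [ 0.0021  0.0012 -1.    ] f [ 0.5786 -1.2947  1.8298] w 0.0242 q [0.0265 0.1173 2.1807 0.0015 0.8414 0.1637]
board-frame force [ 0.749  -1.2042  1.8298]
```

Request:
step_arm([
  [[0,0,0,0.001,0.001,0,0],[0,0,0,0.001,0.001,0.0005,0],[0,0,0,0,0,0,0]],
])

```text
clock: 15.2
eef_pos: [0.4656, 0.1145, 0.0145]
tool_rot: [0.001, 0.754, 0.657, -0.0]
wrist_force: [-2.1, -3.9, 6.5]
width: 0.0244
```

```bash
python3 - <<'E'
from h import *
s=st(); print('board-frame force',Rz(BY).T@s['wrist_force'])
E
```

```text
t 15.2 p [0.4656 0.1145 0.0145] case [-0.0047 -0.2062  0.0145] corner [-0.0121 -0.0315 -0.0035] yaw_y -7.83 z [ 0.0005 -0.0009 -1.    ] f [-2.136  -3.8917  6.5397] w 0.0244 q [ 0.0296  0.1232  2.1743 -0.0012  0.8436  0.1672]
board-frame force [-1.5881 -4.1455  6.5397]
```

All three contacts show. I'll press on diagonally.

Request:
step_arm([
  [[0,0,0,0.0005,0.001,0.0005,0],[0,0,0,0.0005,0.001,0.0005,0],[0,0,0,0,0,0,0]],
])

```text
clock: 15.5
eef_pos: [0.4658, 0.1144, 0.0145]
tool_rot: [-0.001, 0.754, 0.657, -0.003]
wrist_force: [-10.2, -8.0, 18.6]
width: 0.0244
```

```bash
python3 - <<'E'
from h import *
s=st(); print('board-frame force',Rz(BY).T@s['wrist_force'])
E
```

```text
t 15.5 p [0.4658 0.1144 0.0145] case [-0.0044 -0.2063  0.0145] corner [-0.0118 -0.0315 -0.0035] yaw_y -7.8 z [-0.0061 -0.0028 -1.    ] f [-10.164   -8.0141  18.5712] w 0.0244 q [ 0.0304  0.1275  2.1693 -0.0035  0.8509  0.1688]
board-frame force [-8.9823 -9.3194 18.5712]
```

Board frame forces: fence 9 N, stop 9 N, board 19 N. Friction on the board could be masking part of the sideways push, so I'll ease the down force a little, push sideways more, and let it settle.

Request:
step_arm([
  [[0,0,0,0.0006,0.0004,-0.0004,0],[0,0,0,0,0,0,0],[0,0,0,0,0,0,0],[0,0,0,0,0,0,0],[0,0,0,0,0,0,0]],
])

```text
clock: 16.0
eef_pos: [0.4658, 0.1144, 0.0145]
tool_rot: [-0.001, 0.753, 0.658, -0.004]
wrist_force: [-10.8, -8.9, 17.0]
width: 0.0242
```

```bash
python3 look.py w17 wrist; python3 look.py s17 scene 80 380 80 300; python3 - <<'E'
from h import *
np.set_printoptions(precision=4,suppress=True)
s=st(); print('board-frame force',Rz(BY).T@s['wrist_force'],'moment',s['moment'])
p,d=viewer.grab_frame("wrist"); T=wrist_tool(d); W=T@Rt(s).T+s['eef_pos']; B=(W-CORNER)@Rz(BY)
for n in ("green_wax","length_stop"):
    r=trace("wrist",n)
    if r:
        a=B[r[0]['region']&(d>0)]; print(n,r[0]['conf'],np.percentile(a,[2,50,98],axis=0).ravel())
p,d=viewer.grab_frame("scene")
for n in ("green_wax","length_stop","lid_pull","blue_wax"):
    r=trace("scene",n)
    if r:
        P=pts("scene",d,r[0]['region']); a=(P-CORNER)@Rz(BY); C=(P-CASE)@Rz(CY)
        print(n,r[0]['conf'],'corner',np.percentile(a,[2,50,98],axis=0).ravel())
        if n=="lid_pull": print('  pull',np.median(C[C[:,2]>.138],0))
        if n=="green_wax":
            t=a[abs(a[:,2]-.03)<.003]; print('  top',t[:,2].mean(),cv2.minAreaRect((t[:,:2]*1000).astype(np.float32))); 
            A=np.c_[t[:,:2],np.ones(len(t))]; print('  tilt',np.linalg.lstsq(A,t[:,2],rcond=None)[0][:2])
        if n=="blue_wax": t=P[abs(P[:,2]-.035)<.004]; print('  blue',t.mean(0))
E
```

```text
t 16.0 p [0.4658 0.1144 0.0145] case [-0.0044 -0.2063  0.0145] corner [-0.0118 -0.0315 -0.0035] yaw_y -7.78 z [-0.0068 -0.0038 -1.    ] f [-10.8322  -8.8857  16.9825] w 0.0242 q [ 0.031   0.128   2.1688 -0.0048  0.8517  0.17  ]
t 16.05 p [0.4658 0.1144 0.0145] case [-0.0045 -0.2063  0.0145] corner [-0.0119 -0.0315 -0.0035] yaw_y -7.78 z [-0.0069 -0.0038 -1.    ] f [-11.1263  -9.1952  16.8136] w 0.0242 q [ 0.031   0.128   2.1689 -0.0048  0.8517  0.17  ]
near tip hist [ 89 112 164  26  22 132   0]
t 16.1 p [0.4658 0.1144 0.0145] case [-0.0045 -0.2063  0.0145] corner [-0.0119 -0.0315 -0.0035] yaw_y -7.78 z [-0.0069 -0.0038 -1.    ] f [-11.0708  -8.6106  16.796 ] w 0.0243 q [ 0.031   0.128   2.1689 -0.0048  0.8518  0.17  ]
board-frame force [ -9.7998 -10.0334  16.796 ] moment [-1.5413  1.8061 -0.0172]
green_wax 0.74 [-0.0236 -0.0607  0.0143 -0.0112 -0.0216  0.0321  0.0009  0.0011  0.0333]
length_stop 0.96 [-0.0376  0.0015  0.0066 -0.0182  0.0119  0.0122  0.0003  0.0206  0.0146]
green_wax 0.63 corner [-0.0258 -0.0639  0.0024 -0.0198 -0.0505  0.0233 -0.0004 -0.0034  0.0322]
  top 0.03021221784517228 ((-11.996642112731934, -42.824851989746094), (27.581209182739258, 42.56378936767578), 1.1566256284713745)
  tilt [-0.0157  0.0137]
length_stop 0.49 corner [-0.039  -0.      0.0029 -0.0307  0.009   0.0099 -0.015   0.0186  0.013 ]
lid_pull 0.84 corner [-0.0119  0.1199 -0.0174  0.0238  0.1925  0.0424  0.144   0.2886  0.122 ]
  pull [ 0.0926 -0.0002  0.1408]
blue_wax 0.58 corner [-0.0959  0.1828 -0.0112 -0.0675  0.1956  0.0127 -0.0317  0.2169  0.0192]
  blue [0.4449 0.3518 0.035 ]
```

View pics/w17.png

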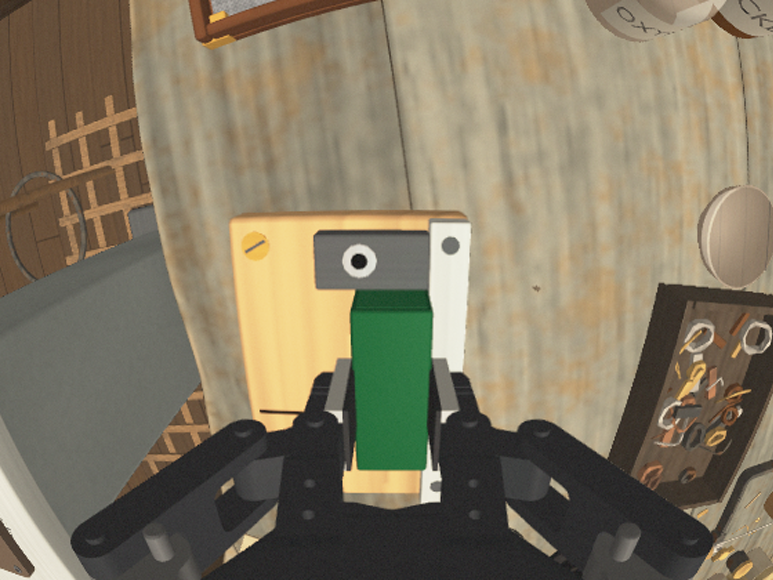

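View pics/s17.png

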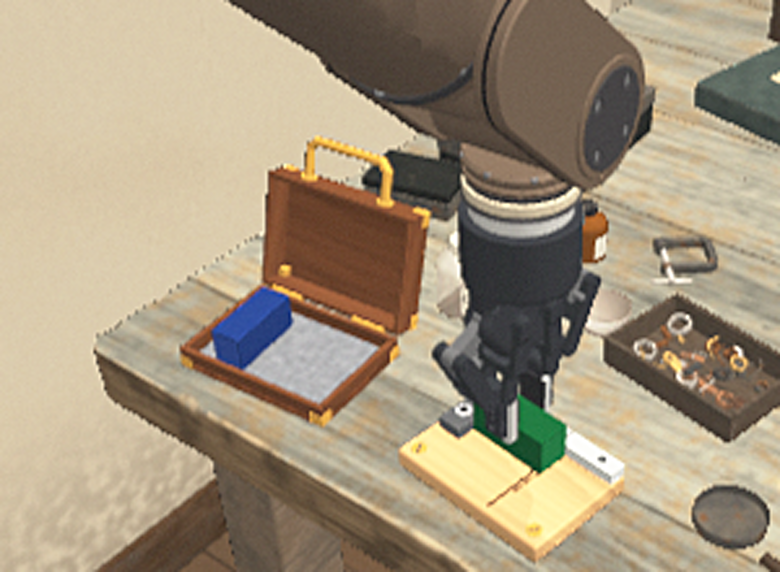

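The block is flush with fence and stop, its top is 30 mm above the board, and forces are steady at 10, 10 and 17 N. The lid is open and blue is in place. Handing in.

```bash
python3 - <<'E'
from h import *
from bench import arm
print(arm.job_done()); s=st(); print(Rz(BY).T@s['wrist_force'])
E
```

```text
the job is handed in; nothing more can be done
None
the job is handed in; nothing more can be done
```

I handed the job in at about 16 s. The lid is open and the green block is held seated against the board, fence and stop. No verdict was reported, and the wrist force could not be read again after hand-in.

**What I did:** I raised the lid by its pull until it rested on its stop. I then lifted the green block out and turned it parallel to the fence. I laid it in the corner and kept one diagonal push on it with a 60 N grip.

**Last checks before hand-in:**
- **Forces:** the wrist readings were steady at about 10 N towards the fence, 10 N towards the stop and 17 N down. These are totals at the wrist and include some friction; the separate contact forces were not measured.
- **Block position:** both cameras show it flush with the fence and stop, with its top 30 mm above the board. The tool is aligned with the fence to within about 0.1°. A rough fit of the block's top gave 0.02 rad of tilt or less.
- **Lid:** the pull's position puts it at about 1.84 rad.
- **Blue block:** it is still in the case, and its measured centre is within about 3 mm of where I first saw it.
- **Bystanders:** I did not measure the loupe, scriber or saw again at the end. The arm never came near them.

**Disagreement:** the visible fingertips sit about 21 mm short of the stated TCP. The contact behaviour agreed with that, so I used the measured tip position for both grasps.

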